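# Hang the steel bin on the slotted tool board

## Task

Hang the steel bin standing on the bench on the glassblower's slotted board: tilt it front-up so that the lip on its back enters the groove and goes up behind the upper slat, then swing it down until its back lies flush against the board. It must hang level and by itself near the middle of the board, and the paddle, the jacks and the ladle must be left alone.

Things in the scene. Friction and masses are not known exactly. Their poses are not given: they have to be found in the camera images.
- rack: Fixed steel stand of a vertical slotted wooden board. Origin on the bench below the middle of the board's front face; x points level out of that face (bin hangs there; roughly away from the robot), y along the groove, z up. Board: y +-138, x -42 to 0 mm. Uprights (200 mm high) and feet behind it (x -140 to -42); nothing in front. The board's height is set anew and NOT reported.
- face_mid (a point): Nominal point on the board's front face, y 0, 190 mm above the bench, fixed to the stand. The groove's sill (its lower edge) really lies anywhere from 40 mm below to 40 mm above it: feel or look for it. The board's flat top is exactly 50 mm above the sill, its bottom 85 mm below. End cheeks close the groove at y +-130 mm.
- cavity (a point): Nominal point behind the groove mouth (rack x -19, y 0; same height as face_mid, likewise uncertain). Section, heights from the sill: lower slat 6 mm thick (x -6 to 0) below 0; mouth open 0 to 24; upper slat 6 mm thick, 24 to 50; behind the slats a cavity from x -32 to -6, -6 to 44 high.
- bin: Loose open bin of plain sheet metal, 0.3 to 0.65 kg, upright on the bench: 130 mm deep (x, back to front), 120 wide (y), z up. Origin: underside, middle of the back plate's rear face. Floor 3 mm; front and side walls 3 thick, 45 high; back plate x 0 to 4, up to z 83. A divider from back to front (y -5 to 5, up to z 85) is the place to grip, 52 mm free each side.
- divider_top (a point): Point on the bin: top edge of the divider, 80 mm in front of the rear face (bin x 80, y 0, z 85 mm). The divider spans bin x 4 to 126.
- lip_top (a point): Point on the bin: middle of the top edge of the hook lip (bin x -10, y 0, z 111 mm). Lip 3 mm thick (bin x -11.5 to -8.5), 80 mm wide, rising from the rear edge of the tongue (z 80). It passes the groove mouth only with the bin's front tilted up about 30 to 45 degrees; 38 leaves about 2.5 mm all round.
- heel (a point): Point on the bin: back plate's rear face, y 0, at the underside of the tongue (bin x 0, z 80 mm). Tongue: 3 mm thick (z 80 to 83), 80 mm wide, from the plate back to x -11.5. Hung, the heel lies on the front edge of the sill, the lip behind the upper slat with 2.5 mm play, the back plate flush with the lower slat, bin and rack axes parallel.
- paddle: Bystander: flat wooden paddle lying on the bench, 250 mm long along its x, 75 mm wide, 14 mm thick; origin on its underside near the middle. Leave it alone.
- jacks: Bystander: steel jacks (large tongs) lying on the bench, about 210 mm long along their x, 50 mm wide, 16 mm thick; origin on the underside near the middle. Leave them alone.
- ladle: Bystander: round wooden forming cup, 90 mm wide and 45 mm high, with a straight handle that reaches 180 mm to its -x; origin under the cup's centre. Leave it alone.
Things that resemble listed ones, but are neither listed nor needed, are in the scene too. There is more than one size of the bin; the one meant has the size given above.

How it is judged:
By the outcome, as a careful person would: the job done as asked, in the order asked, and still so for the second after the job is handed in, with the robot touching nothing.
It also fails if it takes over 72 s, if anything falls off the work surface, if the arm or the gripper's body presses on something with over 40 N, if the wrist force passes 120 N, or if a joint passes its speed limit or range.

## Robot

A 7-joint arm with a two-finger parallel gripper is mounted at the origin on the work surface. World frame = base frame: x ahead of the robot, y to its left, z up, the work surface at z = 0. Lengths are in m, angles in rad, forces in N, time in s.
With the tool pointing down it reaches from about 0.425 to 0.95 m from the base axis. Payload 16.7 kg.
Tool frame: the origin (TCP) lies at the very end of the fingers, on their centre line; the grasp point (between the pads) lies 19 mm behind it; x points along the fingers, y is the direction in which the jaws open and shut, and the axes are right-handed (so a half turn about x gives the same grasp; the last joint's range is limited). The gripper opens to 94 mm and grips with 3 to 60 N. Pads are 16 mm wide; open, the fingers measure 119 mm over their backs; the gripper's body (75 mm by 177 mm) begins 78 mm behind the grasp point.
Start: joints at [-0.149, 0.426, 0.074, 1.606, -0.034, 1.111, -0.067], TCP at [0.675, -0, 0.205] pointing down, gripper open.
Joint ranges: [-2.85, 2.85], [-0.5, 2.14], [-1.23, 1.37], [0.21, 2.46], [-1.02, 4.16], [0.16, 2.05], [-2.73, 2.73]. Speed limits (rad/s): [1.89, 1.89, 2.39, 2.39, 3.01, 3.01, 3.01].

## Interface

Orientations are given as [roll, pitch, yaw] about the fixed x, y, z axes, in that order (R = Rz(yaw) Ry(pitch) Rx(roll)).
In Python, from station import env, imaging gives the robot as it stands. The module is installed in compiled form; this text tells all that it offers.
- The arm moves only by the tool arm_command, never from a script. Its arguments are lists of equal length, an entry for each row: "grip": the closure, from 0 (fully open) to 1 (shut); "slide": the shift along the tool's x, y, z in mm, a list of three; "dr": the turn, a rotation vector about the tool's x, y, z in degrees, a list of three. In form: {"grip": [grip, ...], "slide": [[tx, ty, tz], ...], "dr": [[wx, wy, wz], ...]}. A call has 1 to 20 rows; each row is the pose to reach, as a shift and turn from the pose commanded when the call began, along the tool's axes at that moment; what a row does not reach only later rows make up. A row lasts 1/8 s, in which the tool goes at most 62.5 mm and 10.7 degrees, less where a joint would pass 70% of its speed; a pose out of reach is approached as far as the arm can. A call with a gripper value outside its range is refused whole. The fingers move at their own pace and stop on an object; "newtons" is the grip in N (left out, the last holds). Time passes only in rows, so rows that repeat a pose let the fingers close. It gives the time, the measured TCP pose, the force and the opening at its end, in the units of the state.
- env.observe(): the state, without advancing time (a new reading comes with each control period).
- imaging.snapshot(name): name is "scene" or "side" or "wrist"; returns the picture (400x640x3 uint8, red, green, blue); there is no depth.
- imaging.calibration(name): a dict with "vfov" (degrees; the focal length in pixels is half the picture's height over the tangent of half this angle, whatever the lens; pixels are square), "cx", "cy" (the principal point, pixels), "k1" (the pictures are not rectified: a ray, as slopes to the right and down, at radius r is drawn at 1 + k1 r^2 times it, then the intrinsics apply), "eye" and "attitude" of the camera in the world; the wrist camera has in their place "mount" (4x4, takes a point from camera to tool coordinates, whose origin is the TCP and whose axes are the tool frame's). Camera axes: x right, y down, z forward; pixel columns grow to the right and rows downward; lengths in m; the calibration is good to about 2 mm. A picture is of the moment at which its call begins: read the wrist's pose just before it. calibration takes no time and is no camera call.
- env.sign_off(): hands the job in, once; it reports no verdict.
The state is a dict: "time": time; "q": joint angles; "qvel": joint speeds; "tau": joint torques, N m; "tool_pos": TCP position; "orientation": TCP orientation; "contact_force": force on the tool from outside, world axes, zero at the start; "torque": the same for the moment, N m; "grip_width": finger opening in m.
Only numpy, scipy, OpenCV 4.12 (cv2) and the standard library are available. Lean on these libraries where they do the work, as an engineer would, in place of code of your own. Each camera call takes 0.05 s, during which the arm holds its last target.

## Working session

There is one attempt and no reset: what is moved stays moved. The work goes in short steps, Python scripts to look and compute and a tool call to move; the robot and the scene stay as the last step left them, time stands still between calls to the robot, and variables do not carry over. Pictures are saved under pics/ and viewed, and the job is handed in when it is done.

Besides the shell and the picture viewer there is one more tool, called after "Request:" as name(argument=value, ...) on one line, values as JSON. arm_command: Moves the arm, as the interface text tells. Its arguments: {"type":"object","properties":{"grip":{"type":"array"},"slide":{"type":"array"},"dr":{"type":"array"},"newtons":{"type":"number"}},"required":["grip","slide","dr"]}

```bash
mkdir -p pics
cat > h.py <<'E'
import numpy as np, cv2
from station import env, imaging
from scipy.spatial.transform import Rotation as R
def save(n,im): cv2.imwrite('pics/'+n+'.png',cv2.cvtColor(im,cv2.COLOR_RGB2BGR))
E
python3 - <<'E'
from h import *
print(env.observe())
for n in ("scene","side","wrist"):
    c=imaging.calibration(n); print(n,c)
    save(n+'0',imaging.snapshot(n))
E
```

```text
{'time': 0.0, 'q': array([-0.14952315,  0.42674061,  0.07382261,  1.6066081 , -0.03409909,
        1.11078218, -0.06710753]), 'qvel': array([ 0.00216248, -0.00021383, -0.00135637,  0.00168592, -0.00058183,
        0.00054656,  0.00084625]), 'tau': array([-4.09355038e-03, -9.35844111e+01,  3.66462663e+00, -4.54201269e+01,
       -4.89189907e-02,  2.02478352e-02, -6.48899413e-05]), 'tool_pos': array([6.74563301e-01, 2.21840087e-06, 2.04768543e-01]), 'orientation': array([-1.50461087,  1.5695166 , -3.07539712]), 'contact_force': array([ 1.26462594,  0.8383258 , -0.43655936]), 'torque': array([ 0.01519634, -0.01142365, -0.01325756]), 'grip_width': 0.09372626600579478}
scene {'vfov': 48.00052229749231, 'cx': 319.6652772876424, 'cy': 194.35166979261464, 'k1': -0.07133968917220551, 'eye': array([1.07165733, 0.49274075, 1.25690205]), 'attitude': array([-2.5801343 ,  0.00669451,  2.32854182])}
side {'vfov': 47.078405908970666, 'cx': 317.20361351212944, 'cy': 195.48315395036474, 'k1': -0.009067339776539342, 'eye': array([ 1.00985794, -0.86460329,  1.19423317]), 'attitude': array([-2.40768687, -0.01423739,  0.49117767])}
wrist {'vfov': 71.90378828411062, 'cx': 321.70673166973114, 'cy': 199.15112615875339, 'k1': -0.03482851839233596, 'mount': array([[ 3.04936445e-04, -2.71025344e-01,  9.62572163e-01,
        -1.80233597e-01],
       [ 9.99999679e-01,  7.95458838e-04, -9.28209278e-05,
        -5.01761777e-04],
       [-7.40529711e-04,  9.62571883e-01,  2.71025500e-01,
        -7.90902197e-02],
       [ 0.00000000e+00,  0.00000000e+00,  0.00000000e+00,
         1.00000000e+00]])}
```

View pics/scene0.png

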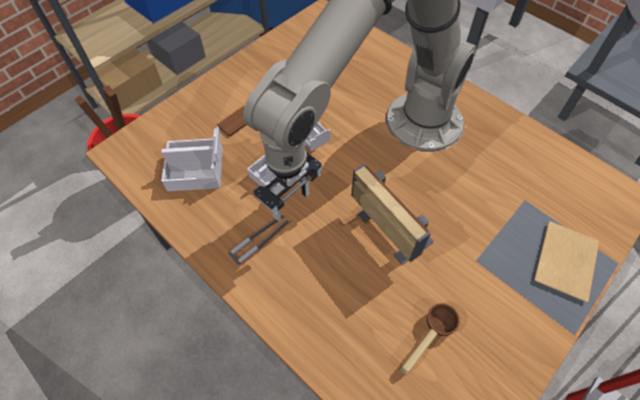

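View pics/side0.png

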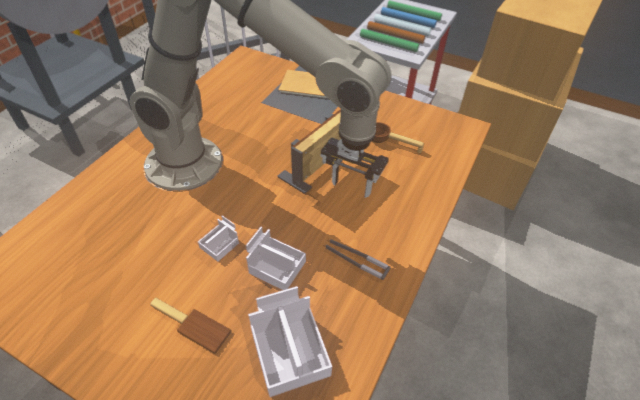

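View pics/wrist0.png

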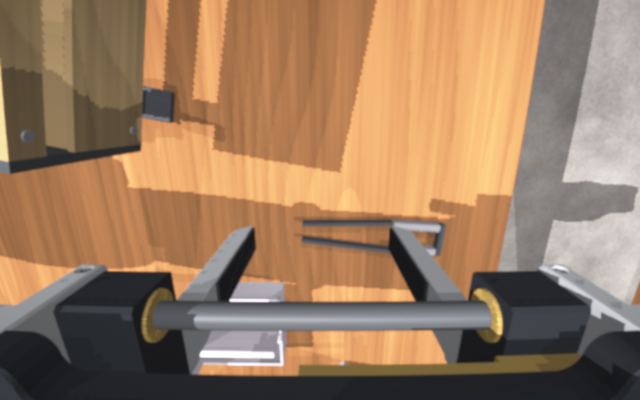

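```bash
cat >> h.py <<'E'
def cam(n,obs=None):
    c=imaging.calibration(n); f=200/np.tan(np.radians(c['vfov']/2))
    K=np.array([[f,0,c['cx']],[0,f,c['cy']],[0,0,1]])
    if n=='wrist':
        T=np.eye(4);T[:3,:3]=R.from_euler('xyz',obs['orientation']).as_matrix();T[:3,3]=obs['tool_pos']
        M=T@c['mount']; return K,c['k1'],M[:3,:3],M[:3,3]
    return K,c['k1'],R.from_euler('xyz',c['attitude']).as_matrix(),c['eye']
def ray(C,uv):
    K,k,A,e=C
    p=cv2.undistortPoints(np.array([[uv]],float),K,np.array([k,0,0,0.]))[0,0]
    return A@np.array([p[0],p[1],1.]),e
def onz(C,uv,z):
    d,e=ray(C,uv); return e+d*(z-e[2])/d[2]
def tri(obs):
    A=np.zeros((3,3));b=np.zeros(3);L=[]
    for C,uv in obs:
        d,e=ray(C,uv);d=d/np.linalg.norm(d);P=np.eye(3)-np.outer(d,d);A+=P;b+=P@e;L.append((P,e))
    x=np.linalg.solve(A,b); return x,[np.linalg.norm(P@(x-e))*1000 for P,e in L]
def proj(C,X):
    K,k,A,e=C; p=A.T@(np.asarray(X,float)-e); 
    return cv2.projectPoints(p[None,None],np.zeros(3),np.zeros(3),K,np.array([k,0,0,0.]))[0][0,0]
def crop(n,im,x0,y0,x1,y1,s): save(n,cv2.resize(im[y0:y1,x0:x1],None,fx=s,fy=s,interpolation=cv2.INTER_CUBIC))
E
python3 - <<'E'
from h import *
ld=lambda n: cv2.cvtColor(cv2.imread(f'pics/{n}.png'),cv2.COLOR_BGR2RGB)
crop('c_side_bins',ld('side0'),190,210,350,400,3.1)
crop('c_scene_bins',ld('scene0'),150,110,350,220,4)
crop('c_scene_rack',ld('scene0'),330,150,450,270,5)
crop('c_side_rack',ld('side0'),270,100,390,200,5)
E
```

```text
(no output)
```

View pics/c_side_bins.png

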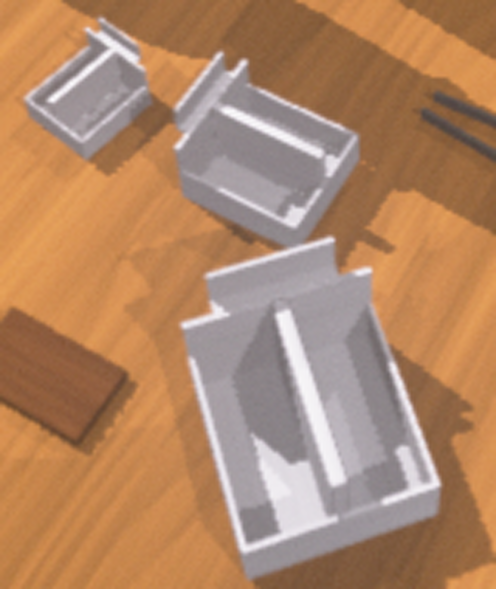

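View pics/c_scene_bins.png

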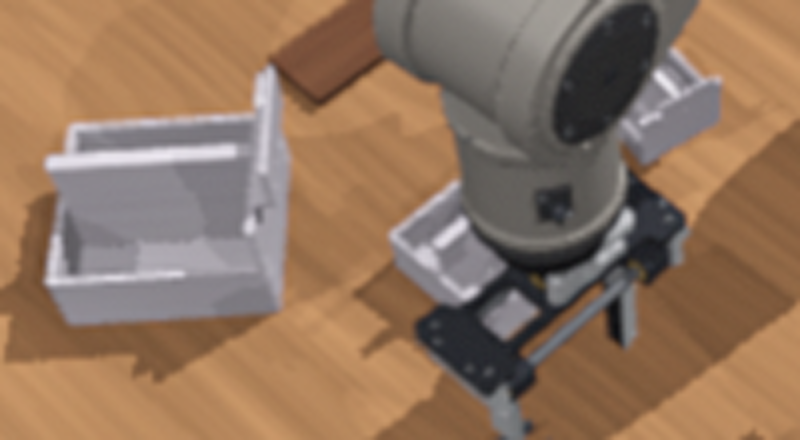

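View pics/c_scene_rack.png

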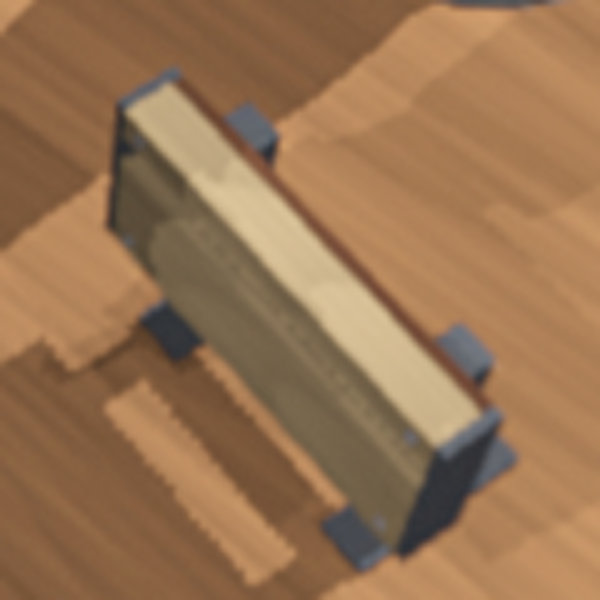

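View pics/c_side_rack.png

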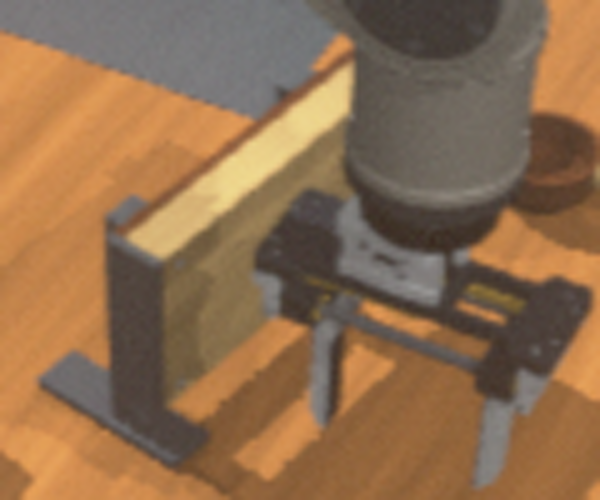

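Run:
```python
from h import *
S=cam('side'); C=cam('scene')
s=lambda u,v:(190+u/3.1,210+v/3.1)
for nm,pts,h in (('large',[(245,552),(437,490)],.045),('med',[(295,230),(357,137)],.045),('small',[(86,140),(148,100)],.045)):
    for hh in (h,h*1.3,h*.7):
        p=[onz(S,s(*q),hh) for q in pts]; print(nm,hh,p,np.linalg.norm(p[0]-p[1]))
# divider ends top
for nm,pts in (('large',[(280,310),(337,483)]),('med',[(222,110),(325,155)])):
    p=[onz(S,s(*q),.085) for q in pts]; print(nm,p,np.linalg.norm(p[0]-p[1]))
# large: triangulate divider ends and board
c=lambda u,v:(150+u/4,110+v/4)
print('L div front',tri([(S,s(337,483)),(C,c(52,163))]), 'back',tri([(S,s(280,310)),(C,c(240,150))]))
r=lambda u,v:(330+u/5,150+v/5); sr=lambda u,v:(270+u/5,100+v/5)
print('board top front right corner(y-)', tri([(C,r(122,105)),(S,sr(160,262))]))
for q in [(122,105),(180,72),(497,412),(440,455)]: print([onz(C,r(*q),z).round(4) for z in (.20,.24,.28)])
```

```text
large 0.045 [array([ 0.73127989, -0.5588811 ,  0.045     ]), array([ 0.84208855, -0.44268418,  0.045     ])] 0.1605623920141647
large 0.058499999999999996 [array([ 0.73455234, -0.5624724 ,  0.0585    ]), array([ 0.84405933, -0.44764045,  0.0585    ])] 0.15867627147655353
large 0.0315 [array([ 0.72800745, -0.55528979,  0.0315    ]), array([ 0.84011777, -0.43772791,  0.0315    ])] 0.1624485125517759
med 0.045 [array([ 0.61645644, -0.28934573,  0.045     ]), array([ 0.61613543, -0.1710035 ,  0.045     ])] 0.11834266347699451
med 0.058499999999999996 [array([ 0.62107771, -0.29610326,  0.0585    ]), array([ 0.62076047, -0.17915119,  0.0585    ])] 0.11695249654400618
med 0.0315 [array([ 0.61183517, -0.2825882 ,  0.0315    ]), array([ 0.61151038, -0.16285581,  0.0315    ])] 0.11973283040998263
small 0.045 [array([ 0.38731993, -0.30043078,  0.045     ]), array([ 0.41250883, -0.23198582,  0.045     ])] 0.0729327996741034
small 0.058499999999999996 [array([ 0.39463286, -0.30705809,  0.0585    ]), array([ 0.41952587, -0.23941716,  0.0585    ])] 0.07207606074785051
small 0.0315 [array([ 0.380007
[... 431 characters left out ...]
77), np.float64(0.7319198231470374)]) back (array([ 0.66624237, -0.39334438,  0.10878733]), [np.float64(0.4312708464731394), np.float64(0.43127084647317027)])
board top front right corner(y-) (array([0.47842927, 0.05641923, 0.21734158]), [np.float64(0.6724760184269171), np.float64(0.6724760184270603)])
[array([0.4677, 0.049 , 0.2   ]), array([0.4906, 0.0658, 0.24  ]), array([0.5135, 0.0826, 0.28  ])]
[array([0.427 , 0.0582, 0.2   ]), array([0.4514, 0.0746, 0.24  ]), array([0.4758, 0.0911, 0.28  ])]
[array([0.4813, 0.3242, 0.2   ]), array([0.5037, 0.3306, 0.24  ]), array([0.526, 0.337, 0.28 ])]
[array([0.5223, 0.3173, 0.2   ]), array([0.5431, 0.324 , 0.24  ]), array([0.5639, 0.3306, 0.28  ])]
```

```bash
cat >> h.py <<'E'
def plan(pos,Rt,o=None):
    o=o or env.observe(); R0=R.from_euler('xyz',o['orientation'])
    print('slide',(R0.inv().apply(np.asarray(pos)-o['tool_pos'])*1000).round(1),'dr',np.degrees((R0.inv()*Rt).as_rotvec()).round(2),'t',round(o['time'],2))
def toolR(yaw,tilt=0):
    "bin yaw (deg) , front-up tilt (deg); tool x=-binz, y=-biny, z=-binx"
    B=R.from_euler('ZY',[yaw,-tilt],degrees=True).as_matrix()
    return R.from_matrix(np.stack([-B[:,2],-B[:,1],-B[:,0]],1)), B
E
python3 - <<'E'
from h import *
print(R.from_euler('xyz',env.observe()['orientation']).as_matrix().round(3), np.linalg.det(toolR(0)[0].as_matrix()))
plan([.56,-.22,.27],toolR(0)[0])
E
```

```text
[[-0.001  1.     0.   ]
 [-0.     0.    -1.   ]
 [-1.    -0.001  0.   ]] 0.9999999999999993
slide [ -64.9 -114.7  220. ] dr [9.e+01 5.e-02 4.e-02] t 0.15
```

Request:
arm_command(grip=[0,0,0,0,0,0,0,0,0,0,0,0], slide=[[-60,0,20],[-65,-30,70],[-65,-60,120],[-65,-90,170],[-65,-115,220],[-65,-115,220],[-65,-115,220],[-65,-115,220],[-65,-115,220],[-65,-115,220],[-65,-115,220],[-65,-115,220]], dr=[[0,0,0],[10,0,0],[20,0,0],[30,0,0],[40,0,0],[50,0,0],[60,0,0],[70,0,0],[80,0,0],[90,0,0],[90,0,0],[90,0,0]])

```text
time: 1.65
tool_pos: [0.5599, -0.2199, 0.2704]
orientation: [-0.195, 1.571, 2.951]
contact_force: [-0.3, -1.1, 0.2]
grip_width: 0.0945
```

Run:
```python
from h import *
o=env.observe(); print(o['time'],o['q'].round(2),o['tool_pos'],R.from_euler('xyz',o['orientation']).as_matrix().round(3)); np.save('ow1',[o],allow_pickle=True)
im=imaging.snapshot('wrist'); save('wrist1',im); im=imaging.snapshot('scene'); save('scene1',im);crop('scene1r',im,330,130,450,270,4);im=imaging.snapshot('side'); save('side1',im);crop('side1r',im,270,80,390,200,4)
```

```text
1.65 [-0.07  0.27  0.42  1.72 -0.12  1.18 -1.19] [ 0.55991311 -0.21989942  0.27036404] [[-0.     0.004 -1.   ]
 [ 0.    -1.    -0.004]
 [-1.    -0.     0.   ]]
```

View pics/wrist1.png

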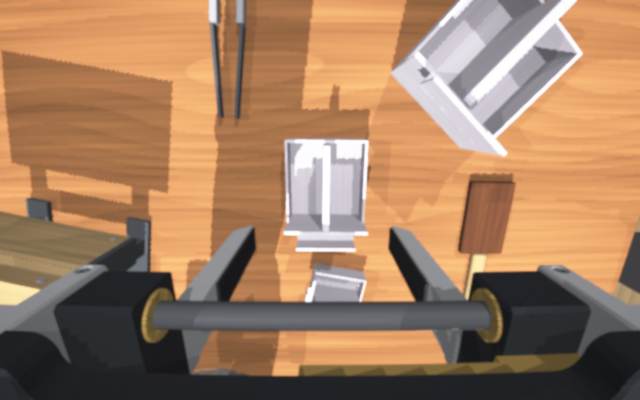

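View pics/side1r.png

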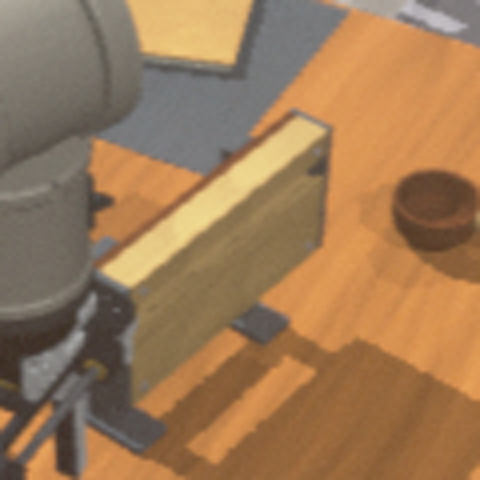

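View pics/scene1r.png

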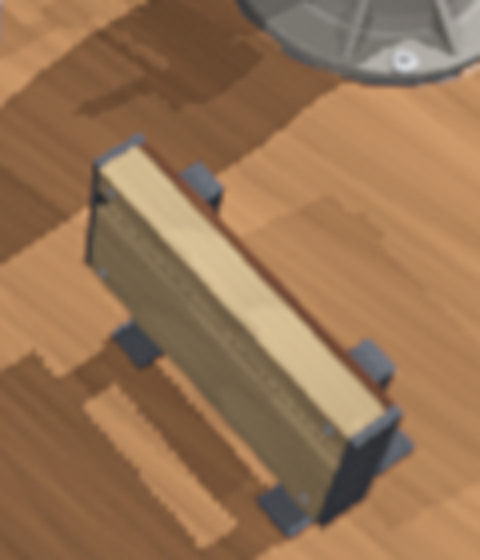

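Run:
```python
from h import *
S=cam('side'); C=cam('scene')
c=lambda u,v:(330+u/4,130+v/4); s=lambda u,v:(270+u/4,80+v/4)
T={}
for n,a,b in (('topY+',(346,450),(330,129)),('topY-',(97,162),(132,291)),('botY+',(322,522),(320,247)),('botY-',(88,262),(133,405)),('backtopY+',(399,410),(296,112)),('backtopY-',(142,136),(98,266))):
    T[n]=tri([(C,c(*a)),(S,s(*b))]); print(n,T[n][0].round(4),np.round(T[n][1],1))
d=T['topY+'][0]-T['topY-'][0]; print(np.linalg.norm(d),np.degrees(np.arctan2(-d[0],d[1])), (T['topY+'][0]+T['topY-'][0])/2)
d=T['botY+'][0]-T['botY-'][0]; print(np.linalg.norm(d),np.degrees(np.arctan2(-d[0],d[1])), (T['botY+'][0]+T['botY-'][0])/2)
o=np.load('ow1.npy',allow_pickle=True)[0]; W=cam('wrist',o)
for q,z in (((326,145),.085),((326,213),.085),((285,140),.045),((367,140),.045),((297,249),.111),((354,249),.111),((286,235),.083),((368,235),.083)): print(q,onz(W,q,z).round(4))
im=cv2.cvtColor(cv2.imread('pics/wrist1.png'),cv2.COLOR_BGR2RGB);crop('wrist1b',im,270,125,390,260,4.4)
```

```text
topY+ [0.5326 0.3192 0.2141] [2.8 2.8]
topY- [0.4806 0.056  0.2189] [2.6 2.6]
botY+ [0.5281 0.3194 0.0824] [2.7 2.7]
botY- [0.4802 0.0573 0.0881] [1.8 1.8]
backtopY+ [0.4919 0.3276 0.2154] [2. 2.]
backtopY- [0.4439 0.0658 0.2218] [3.1 3.1]
0.2683808904182466 -11.184227318000316 [0.50659892 0.18762002 0.21650355]
0.2665511829346265 -10.36164675936333 [0.50415328 0.18834    0.08527524]
(326, 145) [ 0.6089 -0.2252  0.085 ]
(326, 213) [ 0.5153 -0.2261  0.085 ]
(285, 140) [ 0.6125 -0.1666  0.045 ]
(367, 140) [ 0.6132 -0.2851  0.045 ]
(297, 249) [ 0.4726 -0.1869  0.111 ]
(354, 249) [ 0.4729 -0.2639  0.111 ]
(286, 235) [ 0.4809 -0.1689  0.083 ]
(368, 235) [ 0.4815 -0.2869  0.083 ]
```

View pics/wrist1b.png

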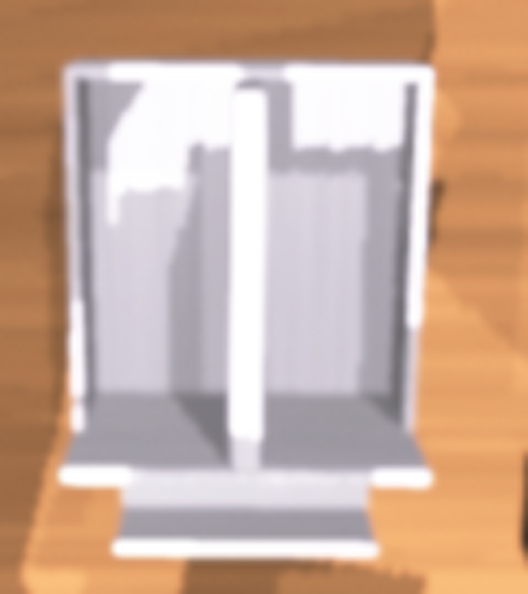

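Run:
```python
from h import *
plan([.563,-.2265,.046],toolR(0.3)[0])
```

```text
slide [224.4   6.4  -3.1] dr [-0.19  0.    0.  ] t 1.8
```

Request:
arm_command(grip=[0.4,0.4,0.4,0.4,0.4,0.4,0.4,0.4], slide=[[40,6,-3],[90,6,-3],[130,6,-3],[150,6,-3],[170,6,-3],[170,6,-3],[170,6,-3],[170,6,-3]], dr=[[0,0,0],[0,0,0],[0,0,0],[0,0,0],[0,0,0],[0,0,0],[0,0,0],[0,0,0]])

```text
time: 2.8
tool_pos: [0.5635, -0.2262, 0.1014]
orientation: [3.012, 1.569, -0.13]
contact_force: [-0.4, 0.0, 0.1]
grip_width: 0.0561
```

Run:
```python
from h import *
o=env.observe(); print(o['tool_pos'],o['grip_width'])
im=imaging.snapshot('wrist'); save('wrist2',im)
plan([.563,-.2265,.046],toolR(0.3)[0])
W=cam('wrist',o)
for q in ((0,0,.085),(.08,0,.085),(.126,0,.085)): print(proj(W,[.483+q[0],-.2265,q[2]]))
```

```text
[ 0.56346666 -0.22618172  0.10143491] 0.05614062186311801
slide [55.3  0.4  0.5] dr [-0.29 -0.07 -0.01] t 2.85
[322.17274447 316.70277546]
[322.31822805 228.68489155]
[322.41428833 168.93321135]
```

View pics/wrist2.png

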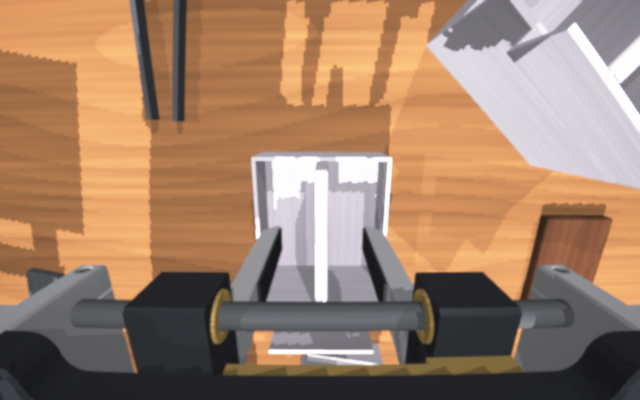

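Request:
arm_command(grip=[0.4,0.4,0.4,1,1,1,1,1,1,1,1], slide=[[30,0,0],[55,0,0],[55,0,0],[55,0,0],[55,0,0],[55,0,0],[55,0,0],[55,0,0],[55,0,0],[55,0,0],[55,0,0]], dr=[[0,0,0],[0,0,0],[0,0,0],[0,0,0],[0,0,0],[0,0,0],[0,0,0],[0,0,0],[0,0,0],[0,0,0],[0,0,0]], newtons=50)

```text
time: 4.22
tool_pos: [0.563, -0.226, 0.0456]
orientation: [-2.367, 1.571, 0.775]
contact_force: [-0.8, 1.8, 5.3]
grip_width: 0.0099
```

```bash
cat >> h.py <<'E'
RY=-10.8; RO=np.array([.5055,.188,0]); SILL=.167
G=np.array([.080,0,.0456]); BY=0.3  # grip TCP in bin frame
def tcp_for(binpt,rackpt,tilt,yaw=None):
    "tool pose placing bin point (m) at rack point (m; z world) with front-up tilt"
    yaw=RY if yaw is None else yaw
    Rt,B=toolR(yaw,tilt)
    A=R.from_euler('Z',RY,degrees=True).as_matrix()
    P=RO+A@np.asarray(rackpt,float)
    return P+B@(G-np.asarray(binpt)),Rt
HEEL=np.array([0,0,.080]); LIP=np.array([-.010,0,.111])
E
python3 - <<'E'
from h import *
plan([.563,-.2265,.28],toolR(0.3)[0])
for t in (0,38):
  p,Rt=tcp_for(HEEL,[.10,0,SILL],t); print(p)
# rel to lifted pose
o=env.observe(); o=dict(o); o['tool_pos']=np.array([.563,-.2265,.28])
plan(*tcp_for(HEEL,[.10,0,SILL],0),o)
E
```

```text
slide [-234.4    0.5   -0. ] dr [-0.3  -0.01  0.01] t 4.22
[0.68231171 0.15427136 0.1326    ]
[0.68645658 0.15348069 0.18914535]
slide [ 147.5 -380.8 -119.3] dr [ 1.08e+01 -1.00e-02  1.00e-02] t 4.22
```

Request:
arm_command(grip=[1,1,1,1,1,1,1,1], slide=[[-15,0,0],[-40,0,0],[-80,0,0],[-120,0,0],[-160,0,0],[-190,0,0],[-190,0,0],[-190,0,0]], dr=[[0,0,0],[0,0,0],[0,0,0],[0,0,0],[0,0,0],[0,0,0],[0,0,0],[0,0,0]])

```text
time: 5.22
tool_pos: [0.5623, -0.2258, 0.2344]
orientation: [-0.284, 1.569, 2.858]
contact_force: [0.6, 1.0, -4.9]
grip_width: 0.0097
```

Run:
```python
from h import *
o=env.observe(); print(o['tool_pos'],o['grip_width'],o['contact_force'],o['torque'],o['q'].round(2))
im=imaging.snapshot('wrist'); save('wrist3',im)
plan(*tcp_for(HEEL,[.11,0,SILL],0))
```

```text
[ 0.56229572 -0.22575215  0.2344382 ] 0.009713107983513611 [ 0.57119256  0.99170259 -4.91515786] [ 0.06856134 -0.01231714  0.01299679] [-0.06  0.3   0.42  1.75 -0.14  1.12 -1.17]
slide [ 101.4 -378.  -130.2] dr [10.8   0.12  0.02] t 5.28
```

View pics/wrist3.png

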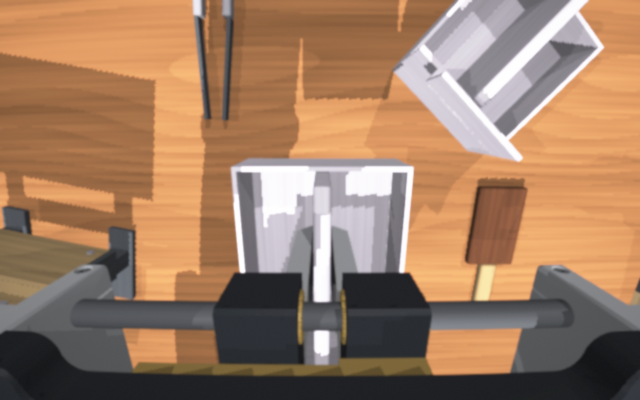

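Request:
arm_command(grip=[1,1,1,1,1,1,1,1,1,1,1,1], slide=[[0,-30,-40],[0,-70,-80],[0,-120,-110],[0,-170,-130],[0,-220,-135],[0,-270,-135],[0,-320,-135],[0,-360,-135],[0,-378,-135],[0,-378,-135],[0,-378,-135],[0,-378,-135]], dr=[[0,0,0],[0,0,0],[0,0,0],[2,0,0],[4,0,0],[6,0,0],[8,0,0],[10,0,0],[10.8,0,0],[10.8,0,0],[10.8,0,0],[10.8,0,0]])

```text
time: 6.78
tool_pos: [0.698, 0.1504, 0.2352]
orientation: [1.163, 1.57, -2.168]
contact_force: [0.4, -0.0, -3.9]
grip_width: 0.0097
```

Run:
```python
from h import *
o=env.observe(); print(o['tool_pos'],o['grip_width'],o['q'].round(2))
plan(*tcp_for(HEEL,[.08,0,SILL-.01],38))
im=imaging.snapshot('wrist'); save('wrist4',im)
im=imaging.snapshot('side'); save('side4',im)
```

```text
[0.69804616 0.15038777 0.23521   ] 0.009663731113368813 [-0.54  0.49  0.36  1.49 -0.18  1.2  -1.92]
slide [56.1 -0.8 32. ] dr [-0.08 38.02 -0.06] t 6.78
```

View pics/wrist4.png

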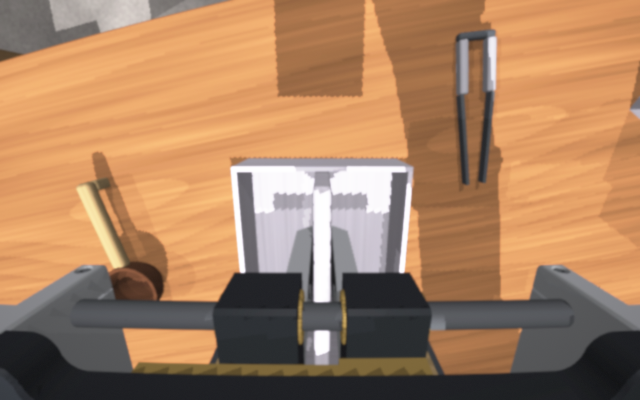

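View pics/side4.png

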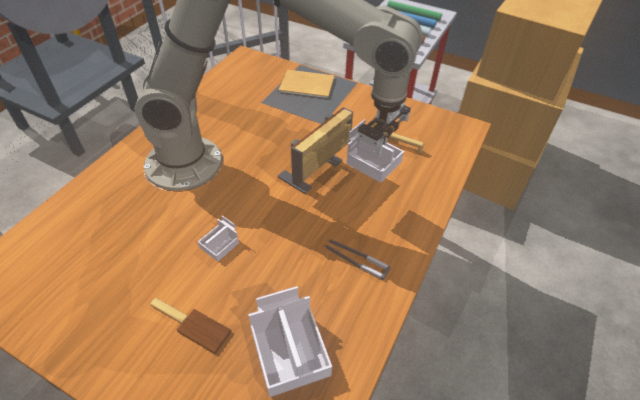

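Request:
arm_command(grip=[1,1,1,1,1,1], slide=[[0,0,0],[0,0,0],[0,0,0],[0,0,0],[0,0,0],[0,0,0]], dr=[[0,8,0],[0,17,0],[0,26,0],[0,34,0],[0,38,0],[0,38,0]])

```text
time: 7.62
tool_pos: [0.6965, 0.153, 0.2347]
orientation: [3.14, 0.909, -0.188]
contact_force: [-0.0, 0.6, -4.0]
grip_width: 0.0096
```

Run:
```python
from h import *
o=env.observe(); print(o['tool_pos'],o['grip_width'],o['q'].round(2),o['contact_force'])
print(R.from_euler('xyz',o['orientation']).as_matrix().round(3))
plan(*tcp_for(HEEL,[.05,0,SILL-.01],38))
im=imaging.snapshot('wrist'); save('wrist5',im)
im=imaging.snapshot('side'); save('side5',im);crop('side5c',im,270,80,430,200,5)
im=imaging.snapshot('scene'); save('scene5',im);crop('scene5c',im,300,130,460,280,5)
```

```text
[0.69653652 0.15298749 0.23470029] 0.009596938212603627 [-1.11  0.26  0.71  2.04  0.56  0.42 -2.69] [-0.04373298  0.55673902 -3.95837091]
[[ 0.604 -0.185 -0.775]
 [-0.115 -0.983  0.146]
 [-0.789  0.001 -0.614]]
slide [ 7.   1.2 81.5] dr [0.13 0.09 0.02] t 7.62
```

View pics/wrist5.png

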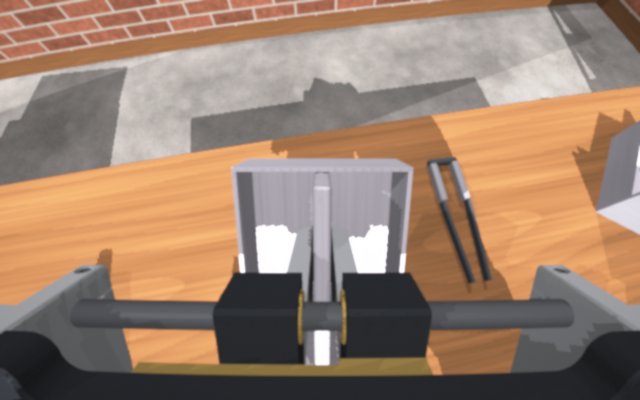

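View pics/side5c.png

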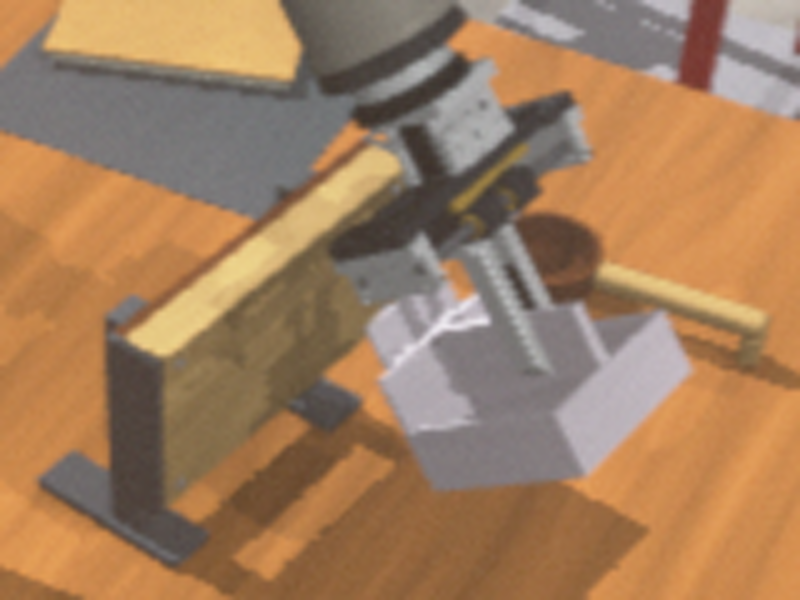

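View pics/scene5c.png

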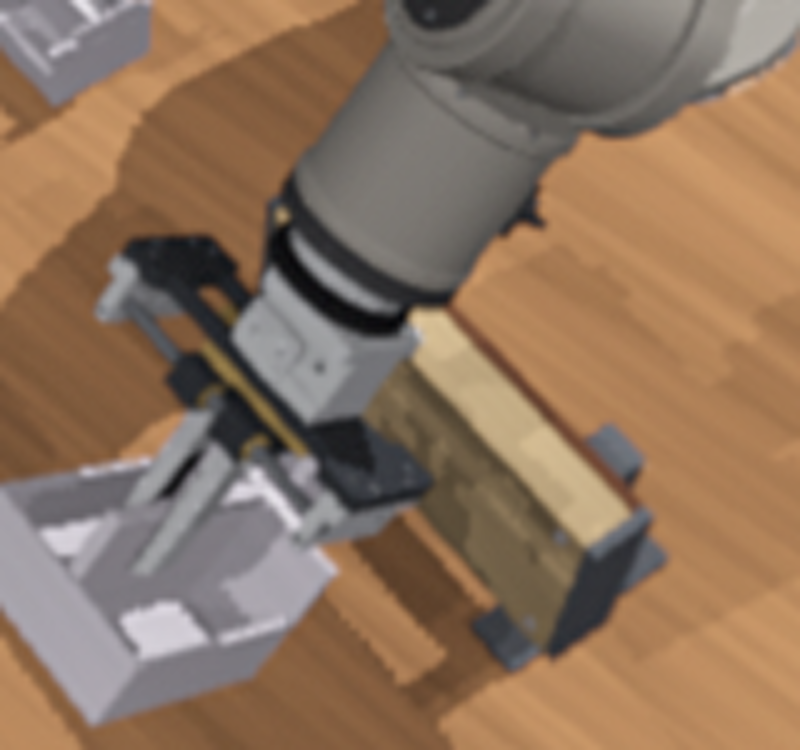

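Request:
arm_command(grip=[1,1,1,1,1,1,1,1,1,1,1,1], slide=[[0,0,0],[0,0,0],[0,0,0],[0,0,0],[0,0,0],[40,0,30],[80,0,61],[120,0,92],[140,0,109],[143,0,112],[143,0,112],[143,0,112]], dr=[[0,-8,0],[0,-17,0],[0,-26,0],[0,-34,0],[0,-38,0],[0,-38,0],[0,-38,0],[0,-38,0],[0,-38,0],[0,-38,0],[0,-38,0],[0,-38,0]])

```text
time: 9.28
tool_pos: [0.699, 0.152, 0.0556]
orientation: [-2.399, 1.568, 0.554]
contact_force: [0.4, 0.3, -3.5]
grip_width: 0.0095
```

Run:
```python
from h import *
o=env.observe(); print(o['tool_pos'],o['grip_width'],o['q'].round(2),o['contact_force'])
M=R.from_euler('xyz',o['orientation']).as_matrix();print(M.round(4))
im=imaging.snapshot('side'); save('side6',im);crop('side6c',im,270,80,430,200,5)
```

```text
[0.69900758 0.15203687 0.05564264] 0.009454436065126413 [-0.51  0.65  0.29  1.63 -0.23  0.89 -1.88] [ 0.41728456  0.27030682 -3.5104943 ]
[[ 0.0022 -0.1877 -0.9822]
 [ 0.0014 -0.9822  0.1877]
 [-1.     -0.0018 -0.0019]]
```

View pics/side6c.png

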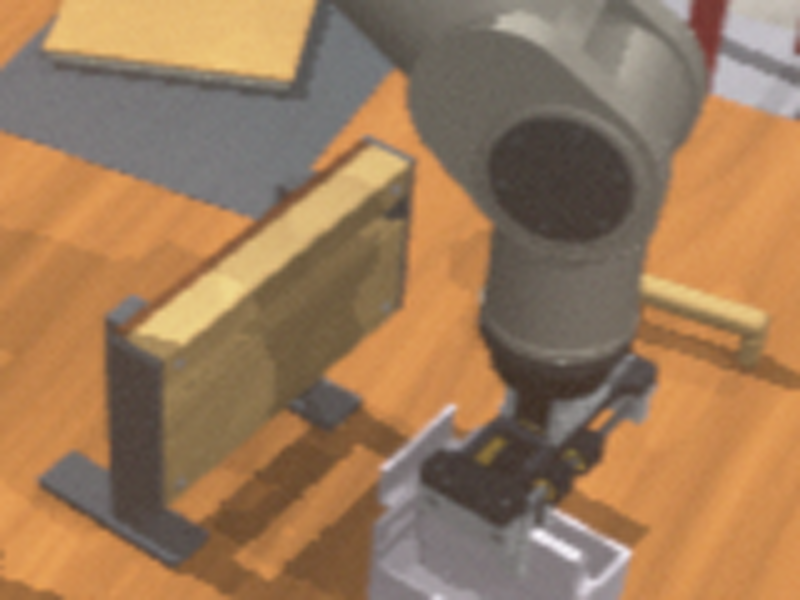

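Request:
arm_command(grip=[1,1,1,1,0.4,0.4,0.4,0.4,0.4,0.4,0.4,0.4], slide=[[6,0,0],[10,0,0],[10.5,0,0],[10.5,0,0],[10.5,0,0],[10.5,0,0],[10.5,0,0],[0,0,0],[-50,0,0],[-110,0,0],[-110,0,0],[-110,0,0]], dr=[[0,0,0],[0,0,0],[0,0,0],[0,0,0],[0,0,0],[0,0,0],[0,0,0],[0,0,0],[0,0,0],[0,0,0],[0,0,0],[0,0,0]])

```text
time: 10.82
tool_pos: [0.6977, 0.1521, 0.1642]
orientation: [-2.188, 1.57, 0.765]
contact_force: [-0.0, 0.6, -0.1]
grip_width: 0.0564
```

Run:
```python
from h import *
o=env.observe(); print(o['tool_pos'],o['grip_width'],o['q'].round(2),o['contact_force'])
np.save('ow7',[o],allow_pickle=True)
im=imaging.snapshot('wrist'); save('wrist7',im)
```

```text
[0.69767558 0.15208919 0.1641837 ] 0.05640098302881428 [-0.53  0.54  0.33  1.56 -0.19  1.07 -1.91] [-0.0309248   0.60838687 -0.10019415]
```

View pics/wrist7.png

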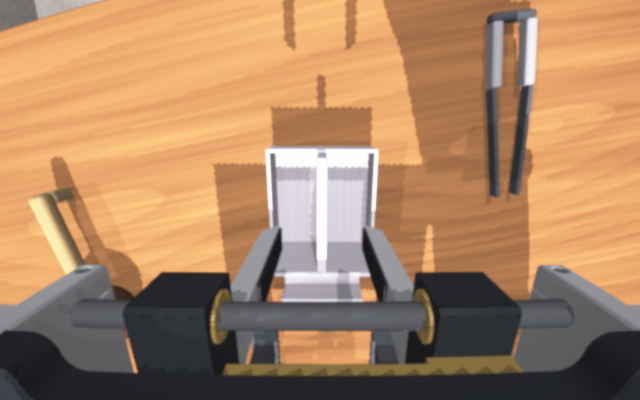

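```bash
cat >> h.py <<'E'
EPS=18
def toolR(yaw,tilt=0,eps=None):
    "flipped: tool y=+biny; leaned eps toward bin front"
    e=np.radians(EPS if eps is None else eps)
    B=R.from_euler('ZY',[yaw,-tilt],degrees=True).as_matrix()
    x=-np.cos(e)*B[:,2]-np.sin(e)*B[:,0]; y=B[:,1]
    return R.from_matrix(np.stack([x,y,np.cross(x,y)],1)), B
G=np.array([.0721,0,.0479])
E
python3 - <<'E'
from h import *
o=np.load('ow7.npy',allow_pickle=True)[0]; W=cam('wrist',o)
P={}
for n,q,z in (('df',(321,152),.085),('db',(321,270),.085),('fl',(266,150),.045),('fr',(379,150),.045)): P[n]=onz(W,q,z);print(n,P[n].round(4))
d=P['df']-P['db'];print(np.degrees(np.arctan2(d[1],d[0])),np.linalg.norm(d)); d=P['fl']-P['fr'];print(np.degrees(np.arctan2(-d[0],d[1])),np.linalg.norm(d))
yaw=-10.8
u=np.array([np.cos(np.radians(yaw)),np.sin(np.radians(yaw))])
print('origin via front',(P['fl']+P['fr'])[:2]/2-.130*u,'via tcp',np.array([.6985,.152])-.080*u, 'via div',P['df'][:2]-.126*u)
O=np.array([.6985,.152])-.080*u
Rt,B=toolR(yaw,0)
t=np.array([*O,0])+B@G; print(t)
o=env.observe();R0=R.from_euler('xyz',o['orientation'])
print('pure flip slide'); plan(t+[0,0,.12],R0*R.from_euler('x',-180,degrees=True)); plan(t+[0,0,.12],Rt); plan(t,Rt)
E
```

```text
df [0.7479 0.1432 0.085 ]
db [0.6267 0.1664 0.085 ]
fl [0.7571 0.2019 0.045 ]
fr [0.7344 0.0823 0.045 ]
-10.797441523017369 0.12338978029203346
-10.757303125350488 0.12167100735246054
origin via front [0.61802038 0.1664566 ] via tcp [0.61991702 0.16699051] via div [0.62416575 0.16684913]
[0.69073993 0.15348031 0.0479    ]
pure flip slide
slide [-4.7 -0.2  6.6] dr [-180.    0.    0.] t 10.88
slide [-4.7 -0.2  6.6] dr [-1.7779e+02  3.0000e-02 -2.8070e+01] t 10.88
slide [115.3  -0.2   6.5] dr [-1.7779e+02  3.0000e-02 -2.8070e+01] t 10.88
```

Request:
arm_command(grip=[0.4,0.4,0.4,0.4,0.4,0.4,0.4,0.4,0.4,0.4,0.4,0.4,0.4,0.4,0.4,0.4,0.4,0.4,0.4,0.4], slide=[[-5,0,6],[-5,0,6],[-5,0,6],[-5,0,6],[-5,0,6],[-5,0,6],[-5,0,6],[-5,0,6],[-5,0,6],[-5,0,6],[-5,0,6],[-5,0,6],[-5,0,6],[-5,0,6],[-5,0,6],[-5,0,6],[-5,0,6],[-5,0,6],[-5,0,6],[-5,0,6]], dr=[[-10,0,0],[-20,0,0],[-30,0,0],[-40,0,0],[-50,0,0],[-60,0,0],[-70,0,0],[-80,0,0],[-90,0,0],[-100,0,0],[-110,0,0],[-120,0,0],[-130,0,0],[-140,0,0],[-150,0,0],[-160,0,0],[-170,0,0],[-178,0,0],[-178,0,0],[-178,0,0]])

```text
time: 13.38
tool_pos: [0.6915, 0.153, 0.1681]
orientation: [-2.825, 1.57, -3.052]
contact_force: [0.0, -0.8, -1.2]
grip_width: 0.0562
```

```bash
cat >> h.py <<'E'
BO=np.array([.6195,.1668,0])
E
python3 - <<'E'
from h import *
o=env.observe(); print(o['tool_pos'],o['q'].round(2))
Rt,B=toolR(-10.8,0)
t=BO+B@G
plan(t+[0,0,.12],Rt); plan(t,Rt)
E
```

```text
[0.69154737 0.15299369 0.16805981] [-0.06  0.54 -0.35  1.54  0.2   1.11  0.88]
slide [ 0.2  0.  -1.3] dr [-2.18 17.93 -0.32] t 13.38
slide [ 1.202e+02  1.000e-01 -1.100e+00] dr [-2.18 17.93 -0.32] t 13.38
```

Request:
arm_command(grip=[0.4,0.4,0.4,0.4,0.4,0.4,0.4], slide=[[0,0,-1],[0,0,-1],[30,0,-1],[60,0,-1],[70,0,-1],[70,0,-1],[70,0,-1]], dr=[[-1,9,0],[-2.2,17.9,-0.3],[-2.2,17.9,-0.3],[-2.2,17.9,-0.3],[-2.2,17.9,-0.3],[-2.2,17.9,-0.3],[-2.2,17.9,-0.3]])

```text
time: 14.25
tool_pos: [0.6915, 0.1536, 0.1003]
orientation: [3.137, 1.26, 2.952]
contact_force: [-0.4, 0.2, 0.2]
grip_width: 0.0564
```

Run:
```python
from h import *
o=env.observe(); print(o['tool_pos'],o['q'].round(2))
Rt,B=toolR(-10.8,0)
t=BO+B@G
plan(t,Rt)
save('wrist8',imaging.snapshot('wrist'))
im=imaging.snapshot('side'); save('side8',im);crop('side8c',im,270,80,430,200,5)
```

```text
[0.6915049  0.15361984 0.10029432] [-0.03  0.78 -0.37  1.31  0.1   1.36  1.02]
slide [50.2 -0.6 15. ] dr [ 0.19  0.19 -0.02] t 14.25
```

View pics/wrist8.png

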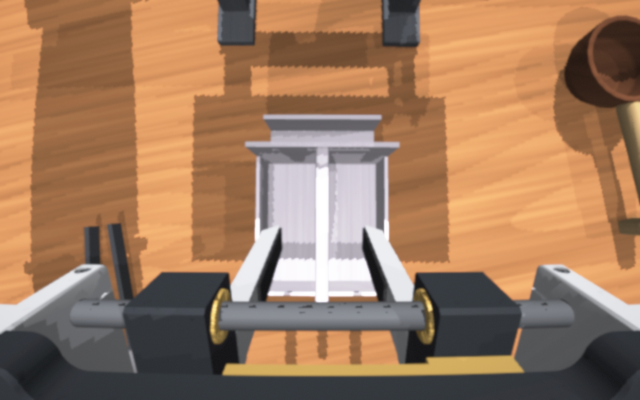

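View pics/side8c.png

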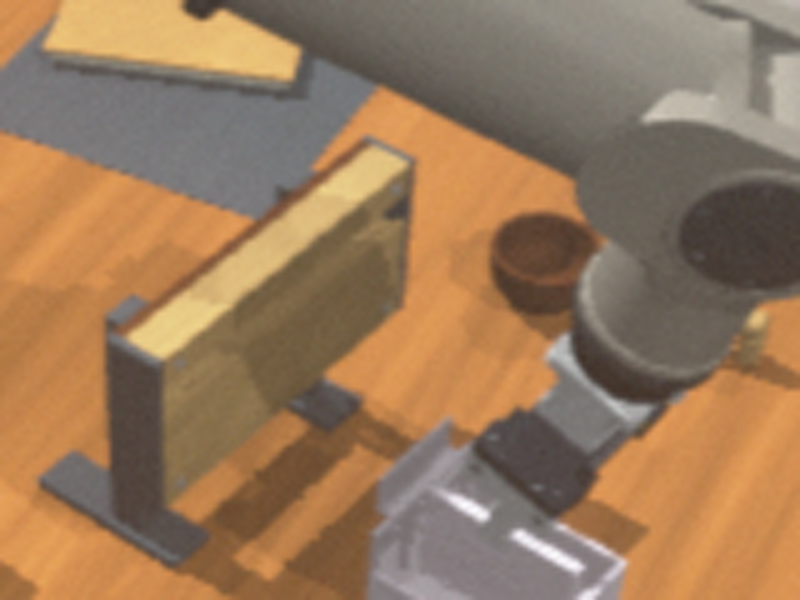

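Request:
arm_command(grip=[0.4,0.4,0.4,1,1,1,1,1,1,1], slide=[[25,0,7],[50,0,15],[50,0,15],[50,0,15],[50,0,15],[50,0,15],[50,0,15],[50,0,15],[50,0,15],[50,0,15]], dr=[[0,0,0],[0,0,0],[0,0,0],[0,0,0],[0,0,0],[0,0,0],[0,0,0],[0,0,0],[0,0,0],[0,0,0]], newtons=55)

```text
time: 15.6
tool_pos: [0.6899, 0.1537, 0.0468]
orientation: [3.139, 1.258, 2.954]
contact_force: [-0.2, 0.0, 2.6]
grip_width: 0.0098
```

Run:
```python
from h import *
o=env.observe(); print(o['time'],o['tool_pos'],o['q'].round(2),o['grip_width'],o['contact_force'])
Rt,B=toolR(-10.8,0)
t=BO+B@G
plan(t,Rt); print('G',B.T@(o['tool_pos']-BO))
plan(o['tool_pos']+[0,0,.15],Rt)
plan(*tcp_for(HEEL,[.10,0,SILL+.03],38))
```

```text
15.6 [0.68987198 0.15365049 0.04679327] [-0.03  0.83 -0.36  1.34  0.12  1.29  1.02] 0.009802957318325181 [-0.22543364  0.02211111  2.56892586]
slide [-1.2 -0.3  0.1] dr [0.21 0.1  0.01] t 15.6
G [0.07158947 0.0002698  0.04679327]
slide [-1.427e+02  1.000e-01 -4.610e+01] dr [0.21 0.1  0.01] t 15.6
slide [-157.7   -0.6  -62.5] dr [  0.21 -37.9   -0.06] t 15.6
```

Request:
arm_command(grip=[1,1,1,1,1,1,1,1,1,1], slide=[[-20,0,-6],[-60,0,-20],[-110,0,-36],[-145,0,-50],[-158,0,-62],[-158,0,-62],[-158,0,-62],[-158,0,-62],[-158,0,-62],[-158,0,-62]], dr=[[0,0,0],[0,0,0],[0,0,0],[0,-8,0],[0,-16,0],[0,-24,0],[0,-32,0],[0,-38,0],[0,-38,0],[0,-38,0]])

```text
time: 16.85
tool_pos: [0.68, 0.1552, 0.2169]
orientation: [0.002, 1.221, -0.183]
contact_force: [0.5, -0.3, -5.0]
grip_width: 0.0098
```

```bash
sed -i 's/^G=np.array(\[.0721.*/G=np.array([.0716,0,.0468])/' h.py
python3 - <<'E'
from h import *
o=env.observe(); print(o['time'],o['tool_pos'],o['q'].round(2),o['grip_width'],o['contact_force'])
np.save('ow9',[o],allow_pickle=True)
save('wrist9',imaging.snapshot('wrist'))
im=imaging.snapshot('side'); save('side9',im);crop('side9c',im,270,80,430,200,5)
im=imaging.snapshot('scene'); save('scene9',im);crop('scene9c',im,300,130,460,280,5)
E
```

```text
16.85 [0.67996298 0.15524343 0.21692992] [-0.16  0.31 -0.32  1.81  0.42  0.8   0.67] 0.00982996804312947 [ 0.4978919  -0.25933745 -5.00364091]
```

View pics/wrist9.png

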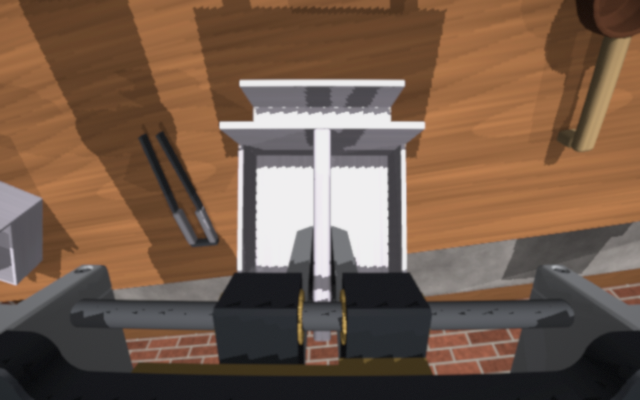

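View pics/side9c.png

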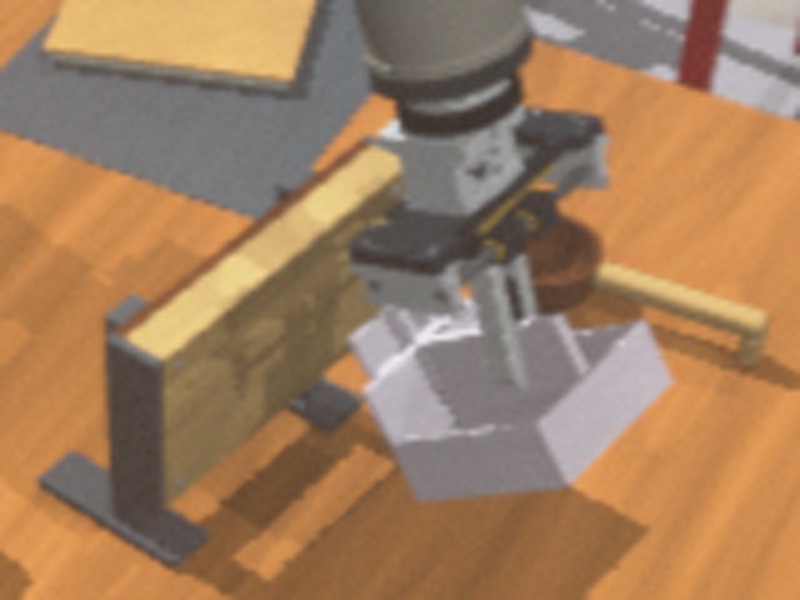

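View pics/scene9c.png

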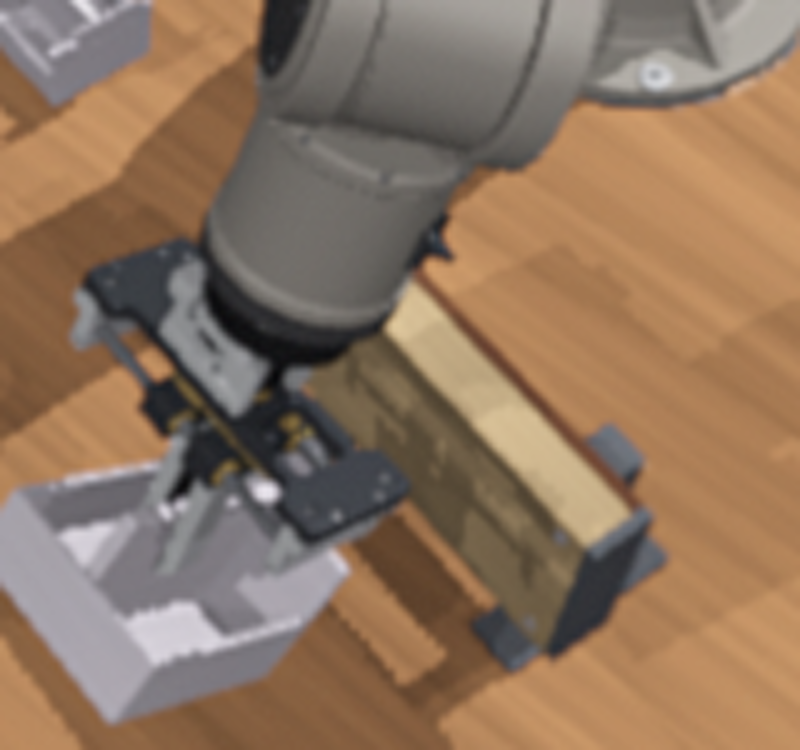

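Run:
```python
from h import *
o=np.load('ow9.npy',allow_pickle=True)[0]; W=cam('wrist',o)
M=R.from_euler('xyz',o['orientation']).as_matrix()
e=np.radians(EPS)
# B from tool: x_t=-c z - s x ; z_t=c x - s z
x,y,z=M.T; bx=-np.sin(e)*x+np.cos(e)*z; bz=-np.cos(e)*x-np.sin(e)*z
B=np.stack([bx,y,bz],1); print('tilt',np.degrees(np.arcsin(bx[2])),'yaw',np.degrees(np.arctan2(bx[1],bx[0])), 'roll',np.degrees(y[2]))
def b(p): return proj(W,o['tool_pos']+B@(np.array(p)-G)).round(1)
for n,p in (('lip rearL',(-.0115,.04,.111)),('lip rearR',(-.0115,-.04,.111)),('lip frontL',(-.0085,.04,.111)),('plate L',(0,.06,.083)),('plate R',(0,-.06,.083)),('plate fr L',(.004,.06,.083)),('div back',(.004,0,.085))): print(n,b(p))
A=R.from_euler('Z',RY,degrees=True).as_matrix()
print('heel rack',A.T@(o['tool_pos']+B@(HEEL-G)-RO), 'lip',A.T@(o['tool_pos']+B@(LIP-G)-RO))
im=cv2.cvtColor(cv2.imread('pics/wrist9.png'),cv2.COLOR_BGR2RGB);crop('wrist9c',im,210,70,440,170,3.4)
S=cam('side');C=cam('scene')
for nm,K in (('side',S),('scene',C)):
  for n,p in (('lip rearR',(-.0115,-.04,.111)),('lip rearL',(-.0115,.04,.111)),('bot fr R',(.13,-.06,0)),('bot re R',(0,-.06,0)),('bot fr L',(.13,.06,0)),('rim fr L',(.13,.06,.045)),('rim fr R',(.13,-.06,.045))): print(nm,n,proj(K,o['tool_pos']+B@(np.array(p)-G)).round(1))
```

```text
tilt 38.043387899649346 yaw -10.667357697011505 roll 0.04873658985123673
lip rearL [402.8  80.4]
lip rearR [240.   80.3]
lip frontL [402.9  86.3]
plate L [423.  121.8]
plate R [219.9 121.6]
plate fr L [423.1 128.5]
div back [321.4 127. ]
heel rack [0.10066309 0.00030098 0.1989523 ] lip [7.36838060e-02 2.05036073e-04 2.17203577e-01]
side lip rearR [339.  147.2]
side lip rearL [353.8 134.5]
side bot fr R [383.1 176.5]
side bot re R [353.3 179.5]
side bot fr L [404.2 155.4]
side rim fr L [398.3 143.1]
side rim fr R [376.7 163.9]
scene lip rearR [354.1 208.1]
scene lip rearL [373.1 229.4]
scene bot fr R [294.6 238.2]
scene bot re R [326.3 231.8]
scene bot fr L [322.  273.4]
scene rim fr L [331.2 261.5]
scene rim fr R [302.9 226.2]
```

View pics/wrist9c.png

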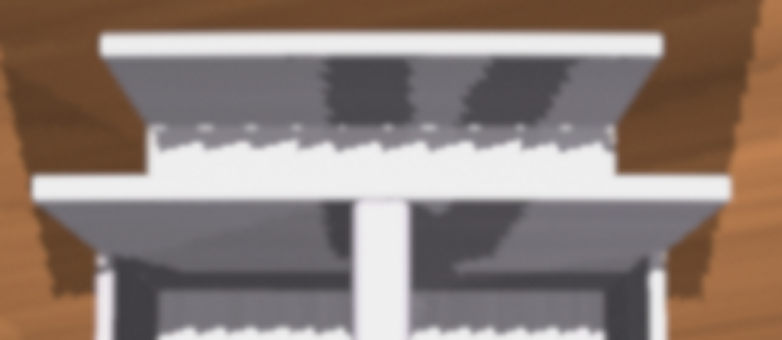

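Run:
```python
from h import *
plan(*tcp_for(HEEL,[.045,0,SILL],38))
```

```text
slide [ 10.1  -0.1 -63.3] dr [ 0.11  0.03 -0.09] t 17.0
```

Request:
arm_command(grip=[1,1,1,1,1,1], slide=[[10,0,-15],[10,0,-35],[10,0,-55],[10,0,-63],[10,0,-63],[10,0,-63]], dr=[[0.1,0,0],[0.1,0,0],[0.1,0,0],[0.1,0,0],[0.1,0,0],[0.1,0,0]])

```text
time: 17.75
tool_pos: [0.6254, 0.1655, 0.1852]
orientation: [0.005, 1.22, -0.182]
contact_force: [0.6, -0.0, -4.5]
grip_width: 0.0095
```

```bash
cat >> h.py <<'E'
def binstate(o):
    M=R.from_euler('xyz',o['orientation']).as_matrix(); e=np.radians(EPS)
    x,y,z=M.T; bx=-np.sin(e)*x+np.cos(e)*z; bz=-np.cos(e)*x-np.sin(e)*z
    B=np.stack([bx,y,bz],1); A=R.from_euler('Z',RY,degrees=True).as_matrix()
    h=A.T@(o['tool_pos']+B@(HEEL-G)-RO); h[2]-=SILL
    print('t',round(o['time'],2),'heel d,y,h mm',(h*1000).round(1),'tilt',np.degrees(np.arcsin(bx[2])).round(2),'yaw',np.degrees(np.arctan2(bx[1],bx[0])).round(2),'F rack',(A.T@o['contact_force']).round(1),'w',round(o['grip_width'],4),'q',o['q'].round(2))
    return B
E
python3 - <<'E'
from h import *
o=env.observe(); binstate(o)
np.save('ow10',[o],allow_pickle=True)
save('wrist10',imaging.snapshot('wrist'))
im=imaging.snapshot('side'); save('side10',im);crop('side10c',im,270,80,430,200,5)
E
```

```text
t 17.75 heel d,y,h mm [45.1  0.3  0.1] tilt 38.11 yaw -10.78 F rack [ 0.6  0.1 -4.5] w 0.0095 q [-0.2   0.26 -0.32  1.94  0.47  0.72  0.56]
```

View pics/wrist10.png

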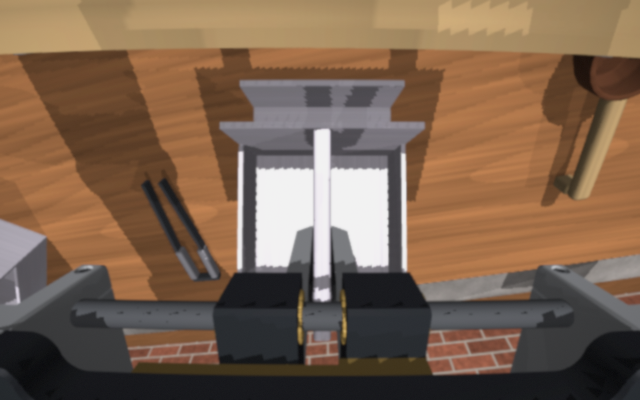

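View pics/side10c.png

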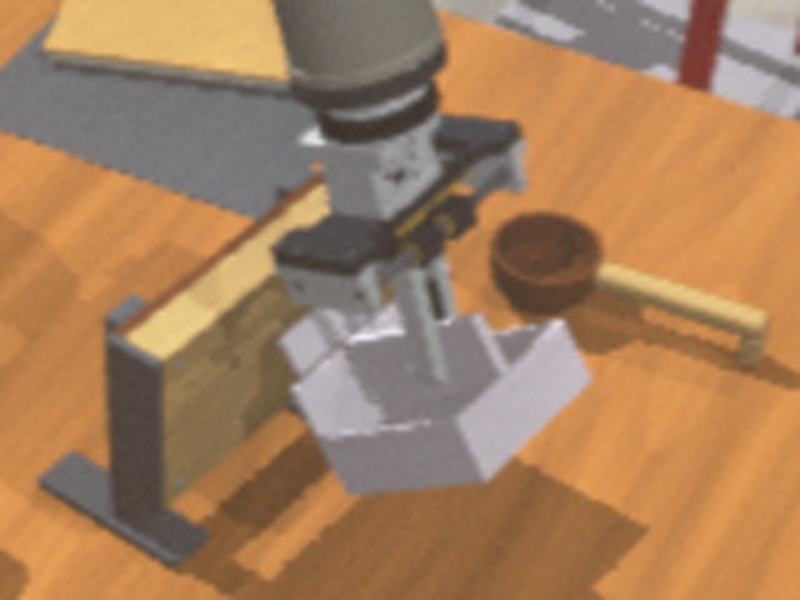

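Run:
```python
from h import *
o=np.load('ow10.npy',allow_pickle=True)[0]; W=cam('wrist',o)
A=R.from_euler('Z',RY,degrees=True).as_matrix()
print('cam rack',A.T@(W[3]-RO))
for z in (SILL+.05,SILL+.024,SILL,SILL-.085):
  print(z,[proj(W,RO+A@np.array([0,y,z])).round(1) for y in (-.1,0,.1)],[proj(W,RO+A@np.array([-.042,y,z])).round(1) for y in (0,)])
im=cv2.cvtColor(cv2.imread('pics/wrist10.png'),cv2.COLOR_BGR2RGB);save('wrist10c',cv2.resize(im[0:100],(800,500)))
```

```text
cam rack [-1.41545468e-02  1.96055469e-04  3.27397643e-01]
0.21700000000000003 [array([51.7, 55.9]), array([320.8,  51.1]), array([589.1,  57.1])] [array([ 320.9, -112.7])]
0.191 [array([97.1, 46. ]), array([320.9,  42.6]), array([544.1,  47.1])] [array([321. , -87.7])]
0.167 [array([127.6,  39.7]), array([321. ,  37.1]), array([514. ,  40.6])] [array([321.1, -72.5])]
0.082 [array([191. ,  27.1]), array([321.1,  26. ]), array([451.1,  27.8])] [array([321.2, -44.2])]
```

View pics/wrist10c.png

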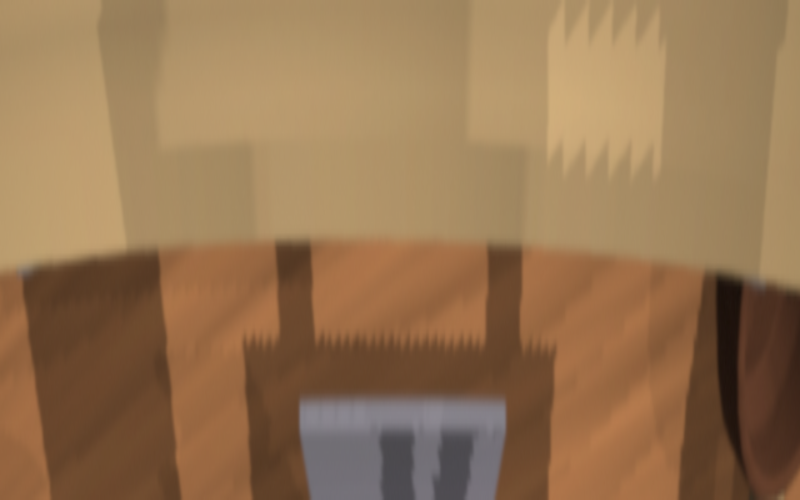

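```bash
cat >> h.py <<'E'
RY=-10.9
RO=RO+R.from_euler('Z',RY,degrees=True).apply([-.0007,-.0025,0])
E
python3 - <<'E'
from h import *
o=env.observe(); binstate(o)
for d,h in ((30,-1),(20,-1),(14,6),(9,12),(3,12)): print(d,h); plan(*tcp_for(HEEL,[d/1000,0,SILL+h/1000],38))
E
```

```text
t 17.85 heel d,y,h mm [45.8  2.8  0.1] tilt 38.11 yaw -10.79 F rack [ 0.3 -0.7 -4.1] w 0.0093 q [-0.2   0.26 -0.32  1.95  0.47  0.72  0.56]
30 -1
slide [ -4.3  -3.  -15.2] dr [ 0.14  0.11 -0.15] t 17.85
20 -1
slide [ -7.7  -2.9 -24.6] dr [ 0.14  0.11 -0.15] t 17.85
14 6
slide [-16.3  -2.9 -27.9] dr [ 0.14  0.11 -0.15] t 17.85
9 12
slide [-23.7  -2.9 -30.5] dr [ 0.14  0.11 -0.15] t 17.85
3 12
slide [-25.8  -2.9 -36.1] dr [ 0.14  0.11 -0.15] t 17.85
```

Request:
arm_command(grip=[1,1,1,1,1,1], slide=[[-4.3,-3,-15.2],[-6,-3,-20],[-7.7,-3,-24.6],[-7.7,-3,-24.6],[-7.7,-3,-24.6],[-7.7,-3,-24.6]], dr=[[0.1,0,-0.1],[0.1,0,-0.1],[0.1,0,-0.1],[0.1,0,-0.1],[0.1,0,-0.1],[0.1,0,-0.1]])

```text
time: 18.6
tool_pos: [0.5991, 0.1674, 0.1838]
orientation: [0.001, 1.22, -0.188]
contact_force: [0.1, -0.7, -4.2]
grip_width: 0.0097
```

Run:
```python
from h import *
o=env.observe(); binstate(o); np.save('ow11',[o],allow_pickle=True)
save('wrist11',imaging.snapshot('wrist'))
im=imaging.snapshot('side'); save('side11',im);crop('side11c',im,270,80,430,200,5)
for d,h in ((20,-1),(14,6),(9,12),(3,12)): print(d,h); plan(*tcp_for(HEEL,[d/1000,0,SILL+h/1000],38))
```

```text
t 18.6 heel d,y,h mm [19.7 -0.1 -1.3] tilt 38.1 yaw -10.84 F rack [ 0.2 -0.7 -4.2] w 0.0097 q [-0.22  0.23 -0.33  1.99  0.47  0.71  0.53]
20 -1
slide [-0.  -0.   0.5] dr [ 0.07  0.09 -0.05] t 18.7
14 6
slide [-8.7 -0.  -2.8] dr [ 0.07  0.09 -0.05] t 18.7
9 12
slide [-16.    0.   -5.4] dr [ 0.07  0.09 -0.05] t 18.7
3 12
slide [-18.1   0.  -11. ] dr [ 0.07  0.09 -0.05] t 18.7
```

View pics/wrist11.png

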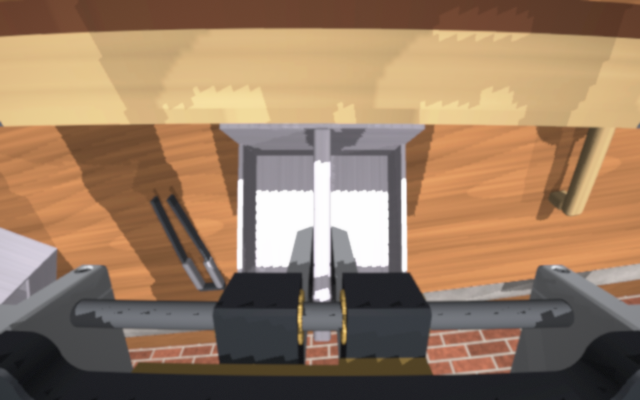

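View pics/side11c.png

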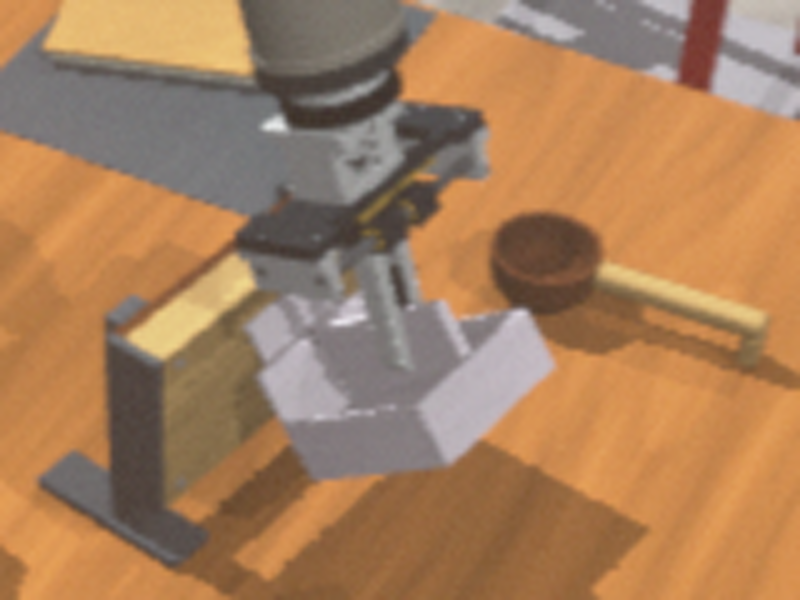

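Run:
```python
from h import *
from scipy.optimize import least_squares
o=np.load('ow11.npy',allow_pickle=True)[0]; W=cam('wrist',o)
W0=cam('wrist',np.load('ow10.npy',allow_pickle=True)[0])
A=R.from_euler('Z',RY,degrees=True).as_matrix()
im=cv2.imread('pics/wrist11.png'); hsv=cv2.cvtColor(im,cv2.COLOR_BGR2HSV)
for c in (100,180,450,550): print(c,[tuple(im[r,c]) for r in range(118,132,2)])
for x,z in ((0,.217),(0,.215),(0,.219),(-.042,.217)): print(x,z,[proj(W,RO+A@np.array([x,y,z])).round(1) for y in (-.08,0,.08)],proj(W0,RO+A@np.array([x,0,z])).round(1))
save('wrist11c',cv2.resize(cv2.cvtColor(im,cv2.COLOR_BGR2RGB)[10:150],(800,560)))
```

```text
100 [(np.uint8(147), np.uint8(209), np.uint8(236)), (np.uint8(147), np.uint8(209), np.uint8(236)), (np.uint8(145), np.uint8(205), np.uint8(234)), (np.uint8(110), np.uint8(158), np.uint8(196)), (np.uint8(60), np.uint8(91), np.uint8(131)), (np.uint8(54), np.uint8(85), np.uint8(124)), (np.uint8(52), np.uint8(81), np.uint8(120))]
180 [(np.uint8(146), np.uint8(204), np.uint8(233)), (np.uint8(146), np.uint8(204), np.uint8(233)), (np.uint8(139), np.uint8(195), np.uint8(228)), (np.uint8(96), np.uint8(142), np.uint8(195)), (np.uint8(82), np.uint8(127), np.uint8(187)), (np.uint8(82), np.uint8(128), np.uint8(187)), (np.uint8(80), np.uint8(124), np.uint8(183))]
450 [(np.uint8(149), np.uint8(207), np.uint8(237)), (np.uint8(150), np.uint8(207), np.uint8(237)), (np.uint8(149), np.uint8(206), np.uint8(236)), (np.uint8(123), np.uint8(176), np.uint8(225)), (np.uint8(92), np.uint8(143), np.uint8(209)), (np.uint8(89), np.uint8(139), np.uint8(204)), (np.uint8(86), np.uint8(134), np.uint8(197))]
550 [(np.uint8(122), np.uint8(170), np.uint8(202)), (np.uint8(122), np.uint8(170), np.uint8(202)), (np.uint8(121), np.uint8(169), np.uint8(202)), (np.uint8(118), np.uint8(164), np.uint8(197)), (np.uint8(80), np.uint8(117), np.uint8(152)), (np.uint8(53), np.uint8(85), np.uint8(123)), (np.uint8(53), np.uint8(83), np.uint8(122))]
0 0.217 [array([127.9, 122.2]), array([321.6, 121.2]), array([515., 123.])] [313.8  48.9]
0 0.215 [array([130.6, 120.5]), array([321.6, 119.5]), array([512.3, 121.3])] [313.9  48.1]
0 0.219 [array([125.1, 124. ]), array([321.6, 123. ]), array([517.8, 124.8])] [313.7  49.7]
-0.042 0.217 [array([80.7,  0.7]), array([321.8,  -4.8]), array([562.6,   1.9])] [ 312.2 -116.1]
```

View pics/wrist11c.png

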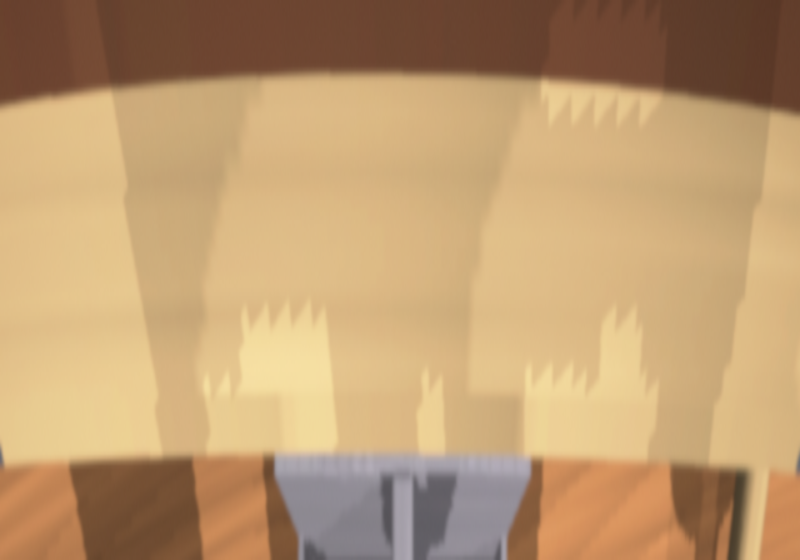

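```bash
cat >> h.py <<'E'
SILL=.169
E
python3 - <<'E'
from h import *
o=env.observe(); binstate(o)
for d,h in ((17,2),(14,6.5),(9,12.5),(3,12)): print(d,h); plan(*tcp_for(HEEL,[d/1000,0,SILL+h/1000],38))
E
```

```text
t 18.7 heel d,y,h mm [19.6 -0.1 -3.3] tilt 38.09 yaw -10.84 F rack [ 0.   0.2 -4.2] w 0.0094 q [-0.22  0.23 -0.33  1.99  0.47  0.71  0.53]
17 2
slide [-5.8 -0.  -0.6] dr [ 0.07  0.09 -0.05] t 18.7
14 6.5
slide [-11.   -0.   -1.9] dr [ 0.07  0.09 -0.05] t 18.7
9 12.5
slide [-18.4   0.   -4.5] dr [ 0.07  0.09 -0.05] t 18.7
3 12
slide [-20.    0.  -10.3] dr [ 0.07  0.09 -0.05] t 18.7
```

Request:
arm_command(grip=[1,1,1,1,1], slide=[[-3,0,0],[-5.8,0,-0.6],[-8.4,0,-1.3],[-11,0,-2],[-11,0,-2]], dr=[[0,0,0],[0,0,0],[0,0,0],[0,0,0],[0,0,0]])

```text
time: 19.32
tool_pos: [0.5934, 0.1687, 0.1937]
orientation: [0.002, 1.22, -0.187]
contact_force: [0.4, -0.1, -4.4]
grip_width: 0.0096
```

Run:
```python
from h import *
o=env.observe(); binstate(o)
for d,h in ((12,9),(9,12.5),(3,12)): print(d,h); plan(*tcp_for(HEEL,[d/1000,0,SILL+h/1000],38))
```

```text
t 19.32 heel d,y,h mm [13.8  0.   6.7] tilt 38.12 yaw -10.83 F rack [ 0.4  0.  -4.4] w 0.0096 q [-0.22  0.21 -0.33  1.99  0.46  0.73  0.54]
12 9
slide [-2.6 -0.1 -0.9] dr [ 0.08  0.12 -0.06] t 19.32
9 12.5
slide [-7.  -0.1 -2.5] dr [ 0.08  0.12 -0.06] t 19.32
3 12
slide [-8.6 -0.1 -8.3] dr [ 0.08  0.12 -0.06] t 19.32
```

Request:
arm_command(grip=[1,1,1,1,1,1,1], slide=[[-3.5,0,-1.2],[-7,0,-2.5],[-7.6,0,-4.5],[-8.2,0,-6.5],[-8.6,0,-8.3],[-8.6,0,-8.3],[-8.6,0,-8.3]], dr=[[0,0,0],[0,0,0],[0,0,0],[0,0,0],[0,0,0],[0,0,0],[0,0,0]])

```text
time: 20.2
tool_pos: [0.5828, 0.1706, 0.1986]
orientation: [0.001, 1.22, -0.188]
contact_force: [0.3, 0.5, -4.8]
grip_width: 0.01
```

Run:
```python
from h import *
o=env.observe(); binstate(o)
im=imaging.snapshot('side'); save('side12',im);crop('side12c',im,270,80,430,200,5)
for d,h in ((1.5,12),(1.5,6),(1.5,3)): print(d,h); plan(*tcp_for(HEEL,[d/1000,0,SILL+h/1000],38))
```

```text
t 20.2 heel d,y,h mm [ 3.1 -0.1 11.6] tilt 38.09 yaw -10.83 F rack [ 0.2  0.6 -4.8] w 0.01 q [-0.22  0.19 -0.34  2.01  0.45  0.74  0.53]
1.5 12
slide [-0.8  0.1 -1.4] dr [ 0.07  0.09 -0.05] t 20.25
1.5 6
slide [ 4.8  0.1 -3.4] dr [ 0.07  0.09 -0.05] t 20.25
1.5 3
slide [ 7.6  0.1 -4.5] dr [ 0.07  0.09 -0.05] t 20.25
```

View pics/side12c.png

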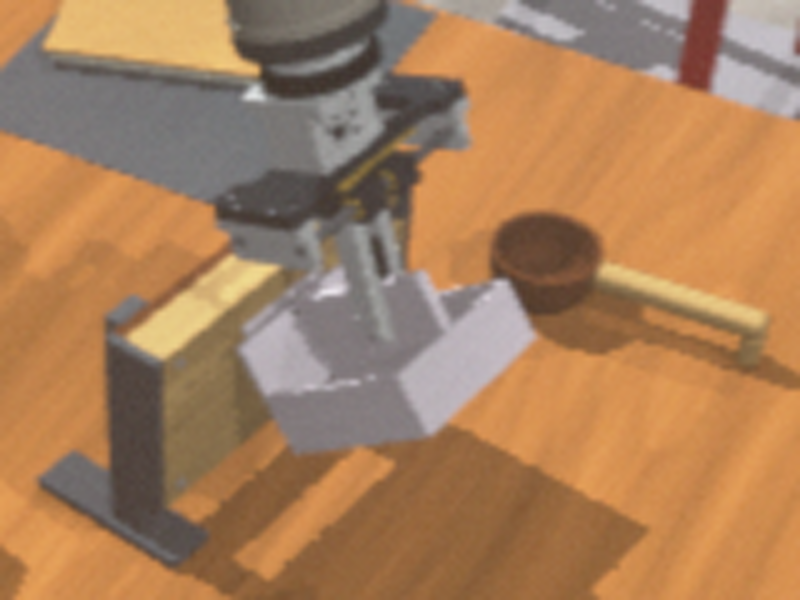

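Run:
```python
from h import *
o=env.observe(); binstate(o)
for d,h,t in ((1.5,8,38),(1.5,5,36),(1.5,5,28),(1.5,5,20),(1.5,5,12),(1.5,5,4),(1.5,5,0)): print(d,h,t); plan(*tcp_for(HEEL,[d/1000,0,SILL+h/1000],t))
```

```text
t 20.25 heel d,y,h mm [ 3.1 -0.2 11.6] tilt 38.09 yaw -10.84 F rack [ 1.   0.1 -4.8] w 0.0096 q [-0.22  0.19 -0.34  2.01  0.45  0.74  0.53]
1.5 8 38
slide [ 2.9  0.1 -2.8] dr [ 0.07  0.09 -0.05] t 20.25
1.5 5 36
slide [ 8.5  0.1 -4.2] dr [ 0.07  2.09 -0.04] t 20.25
1.5 5 28
slide [19.2  0.  -6.6] dr [ 0.07 10.09 -0.04] t 20.25
1.5 5 20
slide [ 29.5   0.  -10.6] dr [ 0.08 18.09 -0.03] t 20.25
1.5 5 12
slide [ 39.1   0.  -15.9] dr [ 0.08 26.09 -0.03] t 20.25
1.5 5 4
slide [ 47.9   0.  -22.5] dr [ 8.000e-02  3.409e+01 -2.000e-02] t 20.25
1.5 5 0
slide [ 51.9   0.  -26.3] dr [ 8.000e-02  3.809e+01 -2.000e-02] t 20.25
```

First half of the swing, then check forces.

Request:
arm_command(grip=[1,1,1,1,1,1,1,1,1], slide=[[3,0,-2.8],[5.8,0,-3.6],[8.5,0,-4.2],[13.8,0,-5.3],[19.2,0,-6.6],[24.3,0,-8.6],[29.5,0,-10.6],[29.5,0,-10.6],[29.5,0,-10.6]], dr=[[0,0,0],[0,1,0],[0,2,0],[0,6,0],[0,10,0],[0,14,0],[0,18,0],[0,18,0],[0,18,0]])

```text
time: 21.38
tool_pos: [0.5829, 0.1706, 0.1671]
orientation: [0.011, 1.534, -0.177]
contact_force: [-0.2, -1.4, -3.6]
grip_width: 0.0095
```

Run:
```python
from h import *
o=env.observe(); binstate(o); print(o['torque'])
for d,h,t in ((1.5,5,12),(1.5,5,4),(1.5,5,0)): print(d,h,t); plan(*tcp_for(HEEL,[d/1000,0,SILL+h/1000],t))
```

```text
t 21.38 heel d,y,h mm [ 1.3 -0.1  4.6] tilt 20.14 yaw -10.82 F rack [ 0.  -1.4 -3.6] w 0.0095 q [-0.1   0.36 -0.37  1.81  0.18  0.97  0.83]
[ 0.08942262 -0.07457359 -0.02178472]
1.5 5 12
slide [10.6 -0.  -1.9] dr [ 0.09  8.14 -0.02] t 21.38
1.5 5 4
slide [21.1 -0.  -5.5] dr [ 9.000e-02  1.614e+01 -1.000e-02] t 21.38
1.5 5 0
slide [26.  -0.  -7.8] dr [ 9.000e-02  2.014e+01 -1.000e-02] t 21.38
```

Request:
arm_command(grip=[1,1,1,1,1,1,1], slide=[[5,0,-1.1],[10.6,0,-2.3],[15.8,0,-4],[21.1,0,-5.9],[26,0,-8.2],[26,0,-8.2],[26,0,-8.2]], dr=[[0,4,0],[0,8,0],[0,12,0],[0,16,0],[0,20,0],[0,20,0],[0,20,0]])

```text
time: 22.25
tool_pos: [0.5758, 0.1723, 0.1415]
orientation: [3.14, 1.261, 2.952]
contact_force: [-0.3, -0.1, -4.1]
grip_width: 0.0095
```

Run:
```python
from h import *
o=env.observe(); binstate(o); print(o['torque'])
for d,h,t in ((1,2,0),(0.8,0,0),(.5,-2,0)): print(d,h,t); plan(*tcp_for(HEEL,[d/1000,0,SILL+h/1000],t))
save('wrist13',imaging.snapshot('wrist'))
im=imaging.snapshot('side'); save('side13',im);crop('side13c',im,270,80,430,200,5)
```

```text
t 22.25 heel d,y,h mm [1.  0.2 5.4] tilt 0.24 yaw -10.78 F rack [-0.3 -0.1 -4.1] w 0.0095 q [-0.04  0.57 -0.39  1.59  0.04  1.28  0.97]
[-0.07587969 -0.72205237  0.01631996]
1 2 0
slide [ 3.5 -0.4  1. ] dr [0.13 0.24 0.01] t 22.25
0.8 0 0
slide [ 5.5 -0.4  1.4] dr [0.13 0.24 0.01] t 22.25
0.5 -2 0
slide [ 7.5 -0.4  1.8] dr [0.13 0.24 0.01] t 22.25
```

View pics/side13c.png

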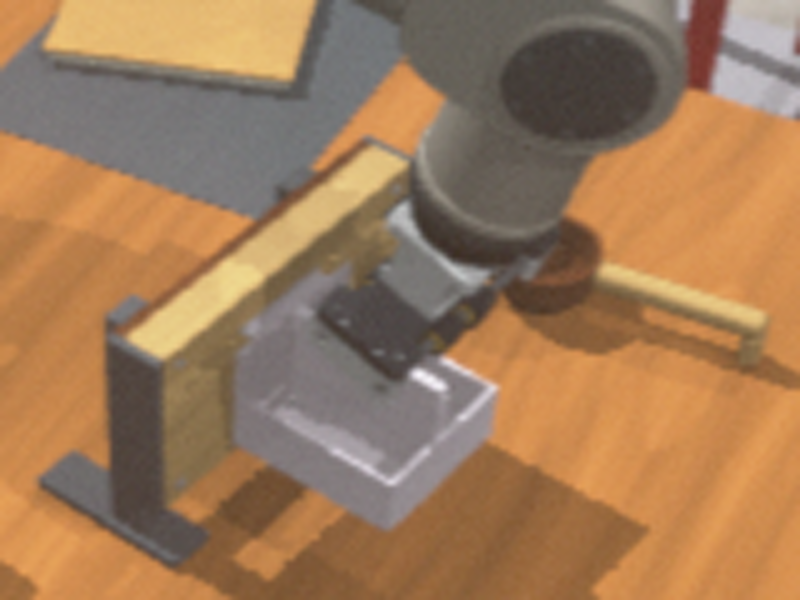

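View pics/wrist13.png

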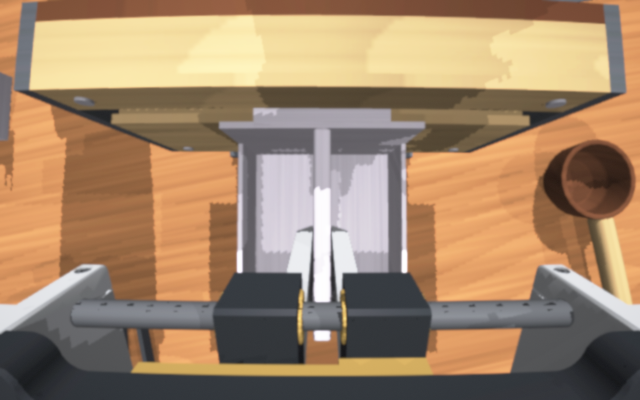

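Request:
arm_command(grip=[1,1,1,1], slide=[[2,0,0.6],[4,0,1.2],[4,0,1.2],[4,0,1.2]], dr=[[0,0.2,0],[0,0.2,0],[0,0.2,0],[0,0.2,0]])

```text
time: 22.85
tool_pos: [0.5758, 0.1719, 0.1368]
orientation: [3.14, 1.255, 2.952]
contact_force: [-0.1, -0.9, -4.3]
grip_width: 0.0096
```

Run:
```python
from h import *
o=env.observe(); binstate(o); print(o['torque'])
plan(*tcp_for(HEEL,[.0007,0,SILL-.001],0))
```

```text
t 22.85 heel d,y,h mm [ 1.2 -0.1  1.2] tilt -0.1 yaw -10.82 F rack [ 0.1 -0.9 -4.3] w 0.0096 q [-0.04  0.58 -0.38  1.59  0.04  1.28  0.97]
[-0.05893799 -0.77565786 -0.05978434]
slide [ 2.1 -0.   0.2] dr [ 0.09 -0.1   0.  ] t 22.85
```

Request:
arm_command(grip=[1,1,1,1], slide=[[1,0,0.1],[2,0,0.2],[2.5,0,0.4],[2.5,0,0.4]], dr=[[0,0,0],[0,0,0],[0,0,0],[0,0,0]])

```text
time: 23.35
tool_pos: [0.5757, 0.172, 0.1355]
orientation: [3.139, 1.255, 2.95]
contact_force: [0.6, -2.0, 10.6]
grip_width: 0.0098
```

Run:
```python
from h import *
o=env.observe(); binstate(o); print(o['torque'])
save('wrist14',imaging.snapshot('wrist'))
```

```text
t 23.35 heel d,y,h mm [ 1.1 -0.  -0.2] tilt -0.07 yaw -10.83 F rack [ 1.  -1.8 10.6] w 0.0098 q [-0.04  0.58 -0.38  1.59  0.04  1.27  0.97]
[-0.22549754  1.21832338  0.13940358]
```

Request:
arm_command(grip=[1,1,1,1], slide=[[-0.7,0,-0.2],[-0.5,0,-0.8],[-0.4,0,-1.2],[-0.4,0,-1.2]], dr=[[0,0,0],[0,0,0],[0,0,0],[0,0,0]])

```text
time: 23.9
tool_pos: [0.5755, 0.172, 0.1357]
orientation: [3.139, 1.257, 2.949]
contact_force: [7.2, -1.9, 5.8]
grip_width: 0.0099
```

Run:
```python
from h import *
o=env.observe(); binstate(o); print(o['torque'])
```

```text
t 23.9 heel d,y,h mm [ 0.9 -0.1 -0.1] tilt 0.02 yaw -10.86 F rack [ 7.4 -0.5  5.8] w 0.0099 q [-0.04  0.58 -0.38  1.59  0.04  1.27  0.97]
[-0.30785968 -0.57067952  0.14495231]
```

Request:
arm_command(grip=[0.8,0.6,0.5,0.45,0.45,0.45,0.45], slide=[[0,0,0],[0,0,0],[0,0,0],[0,0,0],[0,0,0],[0,0,0],[0,0,0]], dr=[[0,0,0],[0,0,0],[0,0,0],[0,0,0],[0,0,0],[0,0,0],[0,0,0]])

```text
time: 24.78
tool_pos: [0.5744, 0.1722, 0.1351]
orientation: [3.14, 1.255, 2.952]
contact_force: [-0.3, -0.2, 0.1]
grip_width: 0.0516
```

Run:
```python
from h import *
o=env.observe(); binstate(o); print(o['torque'])
save('wrist15',imaging.snapshot('wrist'))
```

```text
t 24.77 heel d,y,h mm [-0.2 -0.1 -0.6] tilt -0.1 yaw -10.82 F rack [-0.3 -0.2  0.1] w 0.0516 q [-0.04  0.58 -0.38  1.59  0.04  1.27  0.97]
[ 0.00855915 -0.36944759  0.01786005]
```

View pics/wrist15.png

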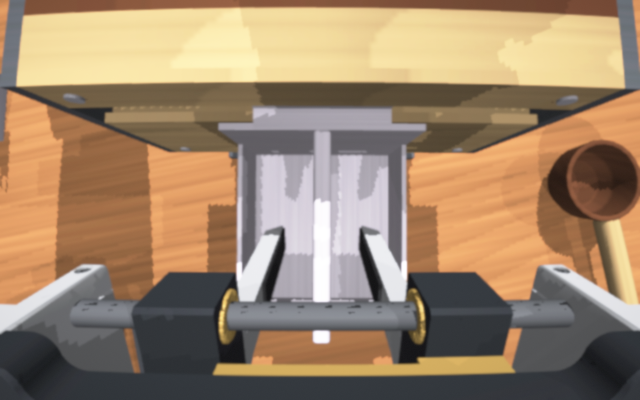

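Bin hangs free between the open fingers (divider at col 322). I retract along the tool axis.

Request:
arm_command(grip=[0.45,0.45,0.45,0.45,0.45,0.45,0.45,0.45], slide=[[-10,0,0],[-30,0,0],[-60,0,0],[-100,0,0],[-140,0,0],[-160,0,0],[-160,0,0],[-160,0,0]], dr=[[0,0,0],[0,0,0],[0,0,0],[0,0,0],[0,0,0],[0,0,0],[0,0,0],[0,0,0]])

```text
time: 25.82
tool_pos: [0.6227, 0.1628, 0.2864]
orientation: [-3.141, 1.254, 2.953]
contact_force: [-0.6, -0.5, -0.3]
grip_width: 0.0514
```

Run:
```python
from h import *
o=env.observe(); print(o['tool_pos'],o['contact_force']);np.save('ow16',[o],allow_pickle=True)
save('wrist16',imaging.snapshot('wrist'))
im=imaging.snapshot('side'); save('side16',im);crop('side16c',im,270,80,430,200,5)
im=imaging.snapshot('scene'); save('scene16',im);crop('scene16c',im,300,130,460,280,5)
W=cam('wrist',o);S=cam('side')
A=R.from_euler('Z',RY,degrees=True).as_matrix()
for n,p in (('plateL',(0,.06,.083)),('plateR',(0,-.06,.083)),('rimfrL',(.13,.06,.045)),('rimfrR',(.13,-.06,.045)),('div f',(.126,0,.085)),('bot frL',(.13,.06,0)),('bot frR',(.13,-.06,0)),('bot reR',(0,-.06,0))):
    X=RO+A@(np.array(p)+[0,0,SILL-.08]); print(n,proj(W,X).round(1),proj(S,X).round(1),((proj(S,X)-[270,80])*5).round())
```

```text
[0.62272458 0.16276723 0.28639557] [-0.63619091 -0.49375527 -0.27149079]
plateL [374.5 122.8] [338.5 133. ] [342. 265.]
plateR [269.6 122.6] [316.4 151.2] [232. 356.]
rimfrL [369.4 234.2] [368.7 157.9] [493. 389.]
rimfrR [274.1 234. ] [347.5 177.5] [387. 487.]
div f [321.8 233.5] [358.3 158.1] [441. 390.]
bot frL [364.  231.6] [367.4 167.4] [487. 437.]
bot frR [279.6 231.4] [346.6 187. ] [383. 535.]
bot reR [280.5 140.9] [316.1 169.2] [230. 446.]
```

View pics/wrist16.png

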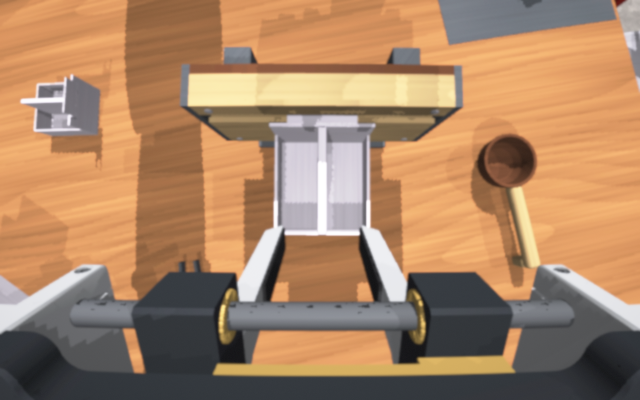

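View pics/side16c.png

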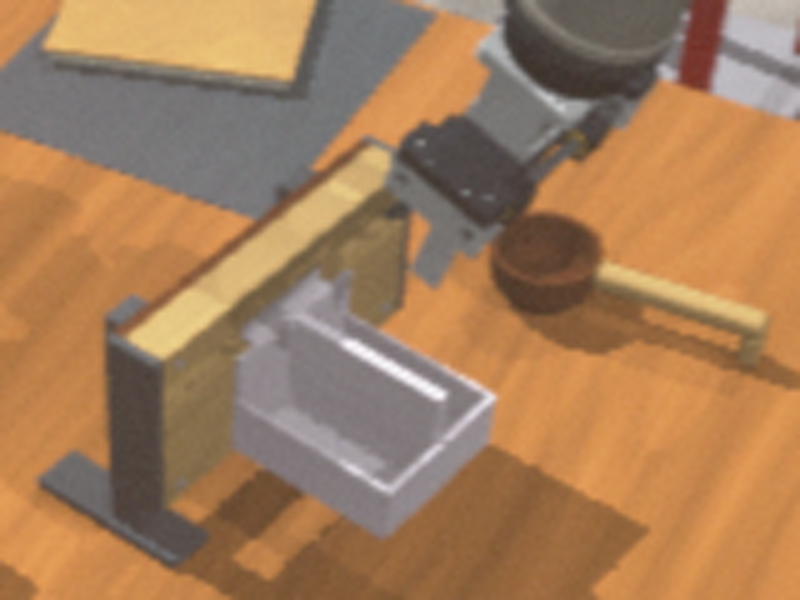

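View pics/scene16.png

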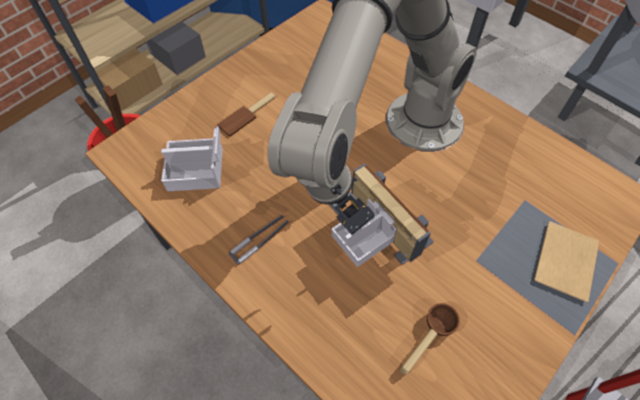

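Run:
```python
from h import *
print(env.observe()['time']); print(env.sign_off())
```

```text
25.975
the job is handed in; nothing more can be done
None
```

The bin is hanging on the board by itself, level, flush and near the middle, and I handed the job in at 26.0 s of the 72 s allowed.

- **Which bin:** of the three on the bench I took the middle-sized one. It measured about 118–120 mm wide, against roughly 160 mm and 73 mm for the others.
- **Extra regrasp:** my first grasp brought the last joint to -2.69, close to its -2.73 limit, when I tilted the bin. I set the bin down in front of the board, turned the gripper half a turn, and gripped again leaning 18°.
- **Hanging it:** I tilted the bin front-up to 38°, passed the lip into the groove and up behind the upper slat without touching anything, then swung it level. Lowering it met the sill at about z 0.169 m with a net force of about 11 N. A light 7 N push then seated the back plate against the board, and I let go.
- **Last checks:** after I backed the gripper off, the wrist and side views matched the computed hung pose to about 1 pixel. The bin looked centred, and the tool force read about zero. In the last pictures the jacks, paddle and ladle looked unmoved, judged by eye.
- **What disagreed:** the sill height came out at 0.167 m from the two fixed cameras and about 0.171 m from the wrist camera. I used 0.169 m, and the contact force confirmed it.

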